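Fish the joss-stick plug out of the deep box with sprung tongs

TASK

The little porcelain joss-stick plug has dropped to the bottom of the deep, narrow joss-stick box. Take the sprung tongs out of their stand, reach down into the box, squeeze them shut gently on the plug and lift it out, then press it gently, spigot down, fully home in the socket in the middle of the aluminium incense bowl, and stand the tongs back in their stand. The porcelain is fragile: do not crush it or press hard, touch it only with the tongs, never with the fingers, and leave the teapot and the cups alone.

Things in the scene. Friction and masses are not known exactly. Their poses are not given: they have to be found in the camera images.
- tongs: sprung tongs, 144 mm tall, 100 g, standing tips down in the stand. Origin midway between the tips, level with the tip ends; z up to the head; the legs at +y and -y stay parallel and close along y. Each leg is 12 mm wide (x), 5 mm thick (y); open, 26 mm apart, 36 mm over the outside. Wooden head on top, 27 (y) x 20 mm (x), 130 to 144 mm above the tips
- tongs_grip (a point): the point to hold the tongs, midway between the two wooden grip scales, 115 mm above the tips; axes as the tongs'. The scales are 18 mm wide (x), 97 to 133 mm above the tips, and measure 44 mm over the outside (y) open, 36 mm on the plug, 30 mm fully shut. Held lightly, the tongs can swing in the fingers on quick moves; held shut, they do not
- tongs_rod_end (a point): lower end of the fixed depth rod, 8 mm thick, that hangs from the head on the centre line between the legs, 12 mm above the tips: lowered over the plug it lands on the plug's top, and it can press the plug down
- leg_a (a joint): how far the +y leg has moved in from open, in m: 0 open, 0.004 on the plug, 0.007 fully shut; the other leg moves alike. Sprung: a hold of less than 7 N on the grips leaves the legs open, then they close, rising to about 9 N at full travel; what exceeds this squeezes the plug. They spring open when let go
- leg_b: the -y leg of the tongs; origin and axes as those of tongs when open, moving +y as it closes
- stand: dark wooden stand fixed to the ledge, an open-topped box 34 (x) x 56 (y) x 72 mm high, walls and floor 6 mm thick, so the well is 22 x 44 mm and 66 mm deep; origin under its centre. The tongs stand on its floor, legs along its y axis
- joss_box: deep, narrow open-topped rubberwood box fixed to the ledge, 36 (x) x 56 (y) x 100 mm high, walls and floor 6 mm, so the pocket is 24 x 44 mm and 94 mm deep; origin under its centre
- joss_box_mouth (a point): the middle of the mouth of the joss-stick box, level with its rim; axes as the box's
- plug: white porcelain joss-stick plug, 15 g, loose and upright on the floor of the joss-stick box, within about 3 mm of its middle. Round head 18 mm across, 14 mm high, over a spigot 12 mm across, 10 mm long, chamfered 2 mm at the foot. Origin at the centre of the spigot's foot, z up. Breaks if a leg squeezes it with over 25 N or it is pressed down with over 35 N; 5 to 12 N at the tips holds it well
- plug_shoulder (a point): the centre of the underside of the plug's head (the shoulder), 10 mm above the spigot's foot
- bowl: aluminium incense bowl fixed to the ledge, 128 mm across the rim, 46 mm high; origin under its centre. In its middle, on a spring, stands the square steel holder, 30 x 30 mm, its top 38 mm above the ledge, with the socket
- bowl_socket (a point): centre of the socket's mouth, in the holder's top, sinking with it. Round hole 14 mm across, 14 mm deep, 1 mm chamfer. Two small sprung balls in its wall (along the bowl's x, 3.5 mm down) grip the spigot: the plug does not drop in by its weight but is pressed in, the holder sinking meanwhile, until its shoulder lies on the holder
- holder (a joint): how far the sprung holder has been pressed down, in m: 0 at rest, 0.012 at its stop; soft: 0.6 N to start and 0.6 N more per mm, about 8 N at the stop. A push of some 12 N seats the plug; the holder rises again when let go
- teapot: red ceramic teapot, body 112 mm across, 100 mm high, spout at +y, handle at -y; origin under its centre. Leave it alone
- cup0: small porcelain cup, 56 mm across the rim, 42 mm high; origin under its centre. Leave it alone
- cup1: small porcelain cup, 56 mm across the rim, 42 mm high; origin under its centre. Leave it alone
- cup2: small porcelain cup, 56 mm across the rim, 42 mm high; origin under its centre. Leave it alone
There are look-alikes about, which are no part of the job. Of the things that look like the tongs, the smaller one is meant.

How it is judged:
By the outcome, as a careful person would: the job done as asked, in the order asked, and still so for the second after the job is handed in, with the robot touching nothing.
It also fails if it takes over 64 s, if anything falls off the work surface, if the arm or the gripper's body presses on something with over 40 N, if the wrist force passes 120 N, or if a joint passes its speed limit or range.

ROBOT

A 7-joint arm with a two-finger parallel gripper is mounted at the origin on the work surface. World frame = base frame: x ahead of the robot, y to its left, z up, the work surface at z = 0. Lengths are in mm, angles in rad, forces in N, time in s.
With the tool pointing down it reaches from about 425 to 825 mm from the base axis. Payload 3.6 kg.
Tool frame: the origin (TCP) lies between the finger pads; the fingertips stand 22 mm ahead of it and the grasp point (between the pads) lies 3 mm ahead of it (arm.tip_extent is the distance from the TCP to the fingertips, in mm); x points along the fingers, y is the direction in which the jaws open and shut, and the axes are right-handed (so a half turn about x gives the same grasp; the last joint's range is limited). The gripper opens to 93 mm and grips with 3 to 60 N. Pads are 15 mm wide; open, the fingers measure 128 mm over their backs; the gripper's body (75 mm by 188 mm) begins 65 mm behind the grasp point.
Start: joints at [-1.145, 0.615, -0.013, 1.423, 0.008, 1.103, -0.04], TCP at [283.745, 584.767, 240.64] pointing down, gripper open.
Joint ranges: [-3.12, 3.12], [-0.3, 2.06], [-1.34, 1.32], [0.26, 2.42], [-1.36, 4.5], [0.01, 1.98], [-2.84, 2.84]. Speed limits (rad/s): [2.79, 2.79, 3.14, 3.14, 3.14, 3.14, 3.14].

INTERFACE

Orientations are given as a unit quaternion [x, y, z, w].
In Python, from station import arm, cams gives the robot as it stands.
- The arm moves only by the tool apply_moves, never from a script. Its argument "increments" is a list of rows, each an object with "dp": the shift along the tool's x, y, z in mm, a list of three; "dr": the turn, a rotation vector about the tool's x, y, z in degrees, a list of three; "hand": the opening, from 0 (shut) to 1 (fully open). In form: [{"dp": [dx, dy, dz], "dr": [ax, ay, az], "hand": hand}, ...]. A call has 1 to 10 rows; each row is the pose to reach, as a shift and turn from the pose commanded when the call began, along the tool's axes at that moment; what a row does not reach only later rows make up. A row lasts 1/12 s, in which the tool goes at most 41.7 mm and 7.16 degrees, less where a joint would pass 70% of its speed; a pose out of reach is approached as far as the arm can. A call with a gripper value outside its range is refused whole. The fingers move at their own pace and stop on an object; "squeeze" is the grip in N (left out, the last holds). Time passes only in rows, so rows that repeat a pose let the fingers close. It gives the time, the measured TCP pose, the force and the opening at its end, in the units of the state.
- arm.get_obs(): the state, without advancing time (a new reading comes with each control period).
- cams.read_camera(name): name is "scene" or "top" or "wrist"; returns (picture, depth): 420x560x3 uint8, red, green, blue; 420x560 float32, mm along the optical axis (not along the pixel's ray), 0 where there is no reading.
- cams.camera_info(name): a dict with "intrinsics" (3x3 intrinsics, pixels), "distortion" ([k1, k2, p1, p2, k3] as OpenCV has them; the pictures are not rectified), "rvec" (rotation vector, rad) and "tvec" (3), from world to camera coordinates, as OpenCV has them; the wrist camera has in their place "hand_eye" (4x4, takes a point from camera to tool coordinates, whose origin is the TCP and whose axes are the tool frame's). Camera axes: x right, y down, z forward; pixel columns grow to the right and rows downward; lengths in mm; the calibration is good to about 2 mm. A picture is of the moment at which its call begins: read the wrist's pose just before it. camera_info takes no time and is no camera call.
- arm.close_job(): hands the job in, once; it reports no verdict.
The state is a dict: "time_s": time; "qpos": joint angles; "qvel": joint speeds; "effort": joint torques, N m; "eef_pos": TCP position; "tool_rot": TCP orientation; "ft_force": force on the tool from outside, world axes, zero at the start; "wrist_torque": the same for the moment, N m; "finger_gap": opening from 0.0 (shut) to 1.0 (fully open).
Only numpy, scipy, OpenCV 4.12 (cv2) and the standard library are available. Lean on these libraries where they do the work, as an engineer would, in place of code of your own. Each camera call takes 0.05 s, during which the arm holds its last target. There are 200 camera calls.

## Working session

There is one attempt and no reset: what is moved stays moved. The work goes in short steps, Python scripts to look and compute and a tool call to move; the robot and the scene stay as the last step left them, time stands still between calls to the robot, and variables do not carry over. Pictures are saved under pics/ and viewed, about 8 in all and at most 12, crops included, and the job is handed in when it is done.

Besides the shell and the picture viewer there is one more tool, called after "Emit:" in YAML: its name, and indented under it one key for each argument. apply_moves: Moves the arm, as the interface text tells. Its arguments: {"type":"object","properties":{"increments":{"type":"array"},"squeeze":{"type":"number"}},"required":["increments"]}

```bash
ls; mkdir -p pics
cat > h.py <<'E'
import numpy as np, cv2
from scipy.spatial.transform import Rotation as R
from station import arm, cams
def cam(n):
    o=arm.get_obs(); im,d=cams.read_camera(n); i=cams.camera_info(n)
    K=np.array(i["intrinsics"],float); D=np.array(i["distortion"],float)
    if n=="wrist":
        T=np.eye(4); T[:3,:3]=R.from_quat(o["tool_rot"]).as_matrix(); T[:3,3]=o["eef_pos"]; M=T@np.array(i["hand_eye"])
    else:
        W=np.eye(4); W[:3,:3]=cv2.Rodrigues(np.array(i["rvec"],float))[0]; W[:3,3]=np.ravel(i["tvec"]); M=np.linalg.inv(W)
    return im,d,K,D,M
def rays(uv,K,D):
    p=cv2.undistortPoints(np.array(uv,float).reshape(-1,1,2),K,D).reshape(-1,2)
    return np.c_[p,np.ones(len(p))]
def onplane(uv,z,K,D,M):
    r=rays(uv,K,D)@M[:3,:3].T; c=M[:3,3]
    return c+r*((z-c[2])/r[:,2])[:,None]
def cloud(d,K,D,M):
    v,u=np.mgrid[:d.shape[0],:d.shape[1]]
    r=rays(np.c_[u.ravel(),v.ravel()],K,D)*d.reshape(-1,1)
    P=(r@M[:3,:3].T+M[:3,3]).reshape(*d.shape,3); P[d<=0]=np.nan
    return P
E
python3 - <<'E'
from h import *
o=arm.get_obs(); print({k:np.round(v,3) for k,v in o.items()})
a=cam("top"); b=cam("scene")
for n,x in(("top",a),("scene",b)):
    cv2.imwrite(f"pics/{n}0.png",x[0][:,:,::-1]); print(n,x[4].round(2).tolist()); np.savez(n+"0.npz",im=x[0],d=x[1],K=x[2],D=x[3],M=x[4])
print(cams.camera_info("wrist")["hand_eye"])
E
```

```text
pics
{'time_s': np.float64(0.0), 'qpos': array([-1.145,  0.616, -0.013,  1.425,  0.008,  1.103, -0.04 ]), 'qvel': array([ 0.002,  0.001, -0.001, -0.   ,  0.   ,  0.   , -0.002]), 'effort': array([-0.0000e+00, -4.5893e+01,  2.0900e-01, -1.6574e+01, -6.1000e-02,
        2.1000e-02,  0.0000e+00]), 'eef_pos': array([283.461, 584.116, 239.51 ]), 'tool_rot': array([ 0.157,  0.689, -0.159,  0.689]), 'ft_force': array([ 0.144,  0.442, -0.648]), 'wrist_torque': array([ 0.059, -0.011,  0.01 ]), 'finger_gap': np.float64(0.998)}
top [[0.01, -0.99, 0.11, 484.98], [-1.0, -0.0, 0.03, -8.58], [-0.03, -0.11, -0.99, 968.07], [0.0, 0.0, 0.0, 1.0]]
scene [[-0.77, 0.38, -0.51, 1021.72], [0.64, 0.49, -0.6, 505.77], [0.02, -0.79, -0.62, 617.21], [0.0, 0.0, 0.0, 1.0]]
[[ 1.51891189e-03 -3.01713334e-01  9.53397481e-01 -1.45541284e+02]
 [ 9.99998805e-01  1.83999013e-04 -1.53492657e-03 -5.30369374e-02]
 [ 2.87683616e-04  9.53398673e-01  3.01713253e-01 -8.48938863e+01]
 [ 0.00000000e+00  0.00000000e+00  0.00000000e+00  1.00000000e+00]]
```

View pics/top0.png

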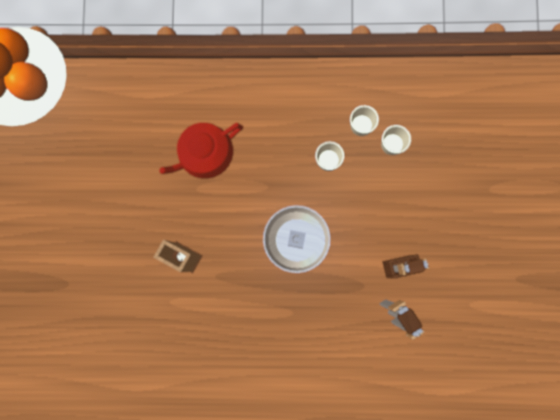

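View pics/scene0.png

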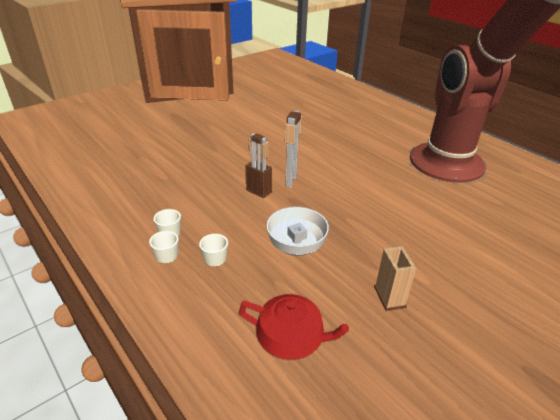

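Run:
```python
from h import *
ims=[]
for n,(x,y,w) in (("top",(345,235,110)),("scene",(225,95,110))):
    f=np.load(n+"0.npz"); ims.append(cv2.resize(f["im"][y:y+w,x:x+w],(400,400),interpolation=cv2.INTER_CUBIC))
cv2.imwrite("pics/crop.png",np.hstack(ims)[:,:,::-1])
f=np.load("top0.npz"); K,D,M=f["K"],f["D"],f["M"]; P=cloud(f["d"],K,D,M)
def blob(x0,x1,y0,y1,z0,z1):
    p=P[y0:y1,x0:x1].reshape(-1,3); p=p[(p[:,2]>z0)&(p[:,2]<z1)]
    if len(p)<5: return len(p)
    r=cv2.minAreaRect(p[:,:2].astype(np.float32)); return len(p),np.round(p.mean(0),1),np.round(r[0],1),np.round(r[1],1),round(r[2],1), p[:,2].max().round(1)
print("box rim",blob(145,205,230,280,85,115))
print("stand rim",blob(375,435,245,285,60,80))
print("tongs head",blob(375,435,245,285,125,170))
print("bowl rim",blob(255,340,200,280,40,52))
print("holder",blob(285,310,228,252,30,45))
print("other",blob(375,435,290,345,100,250))
print("teapot",blob(155,250,115,185,10,150)); print("cups",blob(310,415,100,175,10,60))
print(onplane([(297,239)],38,K,D,M),onplane([(174,256)],100,K,D,M))
```

```text
box rim (415, array([507.9, 218.2,  97.9]), array([507.9, 218.8]), array([58.4, 37. ]), 61.8, np.float64(105.7))
stand rim (236, array([ 493.4, -194.6,   70.7]), array([ 492.4, -202.9]), array([33.8, 55.9]), 13.2, np.float64(77.8))
tongs head (315, array([ 491.2, -201.1,  146.3]), array([ 491.7, -204. ]), array([19.8, 45.1]), 13.8, np.float64(153.1))
bowl rim (474, array([545.1,  -3.6,  44.6]), array([543. ,  -4.8]), array([125.2, 125.6]), 45.7, np.float64(50.5))
holder (211, array([542.5,  -4.6,  37.5]), array([542.6,  -4.5]), array([29.8, 30. ]), 79.8, np.float64(41.3))
other (664, array([ 408. , -180.9,  176.5]), array([ 405.9, -183.8]), array([56.7, 26.3]), 32.6, np.float64(189.3))
teapot (2868, array([709.7, 170.7,  67.3]), array([714.3, 178.2]), array([151.6, 106. ]), 88.5, np.float64(101.7))
cups (1125, array([ 748.1, -139.5,   31.7]), array([ 747.9, -125.3]), array([108.4, 187.2]), 14.7, np.float64(47.1))
[[542.82861496  -5.77358002  38.        ]] [[507.46434646 214.13775132 100.        ]]
```

View pics/crop.png

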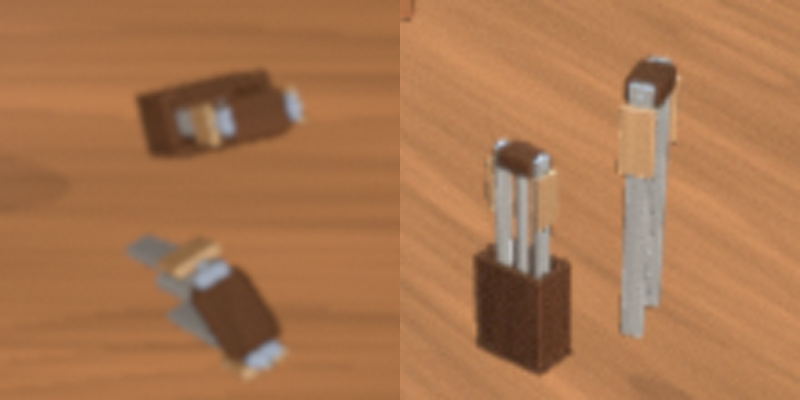

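```bash
cat >> h.py <<'E'
def plan(x,y,z,yaw):
    "TCP target (tool down), jaw axis yaw deg; prints dp, dr from the measured pose"
    o=arm.get_obs(); r0=R.from_quat(o["tool_rot"]); p=np.array(o["eef_pos"])
    az=np.degrees(np.arctan2(y,x)); A=r0.as_matrix(); az0=np.degrees(np.arctan2(p[1],p[0])); y0=np.degrees(np.arctan2(A[1,1],A[0,1]))
    print("tcp",p.round(1),"xaxis",A[:,0].round(3),"jaw yaw",y0.round(1),"az",az0.round(1),"q7",np.round(o["qpos"][6],2),"F",np.round(o["ft_force"],1),"t",o["time_s"],"gap",round(o["finger_gap"]*93,1))
    rel=(yaw-az-(y0-az0)+90)%180-90; yy=np.radians(az+y0-az0+rel)
    X=np.array([0,0,-1.]);Y=np.array([np.cos(yy),np.sin(yy),0]);B=np.c_[X,Y,np.cross(X,Y)]
    print("dp",r0.inv().apply(np.array([x,y,z])-p).round(1),"dr",np.degrees((r0.inv()*R.from_matrix(B)).as_rotvec()).round(1),"target yaw",np.degrees(yy).round(1),"rel q7 change",rel.round(1))
E
python3 - <<'E'
from h import *
plan(480,150,300,103.2); plan(492,-203,270,103.2)
A=R.from_quat(arm.get_obs()["tool_rot"]).as_matrix(); print(A.round(3))
E
```

```text
tcp [283.5 584.2 239.6] xaxis [-0.001 -0.002 -1.   ] jaw yaw 64.1 az 64.1 q7 -0.04 F [0.2 0.3 0.2] t 0.1 gap 93.0
dp [ -59.7 -305.   366.4] dr [-39.1  -0.    0.1] target yaw 103.2 rel q7 change 85.8
tcp [283.5 584.2 239.6] xaxis [-0.001 -0.002 -1.   ] jaw yaw 64.1 az 64.1 q7 -0.04 F [0.2 0.3 0.2] t 0.1 gap 93.0
dp [ -29.  -617.3  531.2] dr [1.409e+02 2.000e-01 1.000e-01] target yaw -76.8 rel q7 change -54.4
[[-0.001  0.436  0.9  ]
 [-0.002  0.9   -0.436]
 [-1.    -0.002 -0.   ]]
```

Emit:
apply_moves:
  increments:
    - {"dp":[-60,-305,366],"dr":[-39,0,0],"hand":1}
    - {"dp":[-60,-305,366],"dr":[-39,0,0],"hand":1}
    - {"dp":[-60,-305,366],"dr":[-39,0,0],"hand":1}
    - {"dp":[-60,-305,366],"dr":[-39,0,0],"hand":1}
    - {"dp":[-60,-305,366],"dr":[-39,0,0],"hand":1}
    - {"dp":[-60,-305,366],"dr":[-39,0,0],"hand":1}
    - {"dp":[-60,-305,366],"dr":[-39,0,0],"hand":1}
    - {"dp":[-60,-305,366],"dr":[-39,0,0],"hand":1}
    - {"dp":[-60,-305,366],"dr":[-39,0,0],"hand":1}
    - {"dp":[-60,-305,366],"dr":[-39,0,0],"hand":1}
  squeeze: 4

```text
time_s: 0.93
eef_pos: [454.1, 205.8, 292.7]
tool_rot: [-0.081, 0.703, 0.081, 0.702]
ft_force: [1.0, 1.0, 0.4]
finger_gap: 0.996
```

Run:
```python
from h import *
plan(492,-203,270,103.2)
```

```text
tcp [454.1 205.8 292.7] xaxis [-0.001 -0.    -1.   ] jaw yaw 103.1 az 24.4 q7 1.27 F [1.  1.  0.4] t 0.9333 gap 92.6
dp [  22.8 -406.8  -55.9] dr [-0.1 -0.   0. ] target yaw 103.2 rel q7 change 46.9
```

Run:
```python
from h import *
x=cam("wrist"); cv2.imwrite("pics/w1.png",x[0][:,:,::-1]); np.savez("w1.npz",im=x[0],d=x[1],K=x[2],D=x[3],M=x[4])
P=cloud(x[1],*x[2:]); m=(P[...,2]>90)&(P[...,2]<110)&(abs(P[...,0]-508)<50)&(abs(P[...,1]-219)<50)
p=P[m]; r=cv2.minAreaRect(p[:,:2].astype(np.float32)); print(len(p),r,p[:,2].mean(),np.argwhere(m).mean(0))
plan(492,-203,270,103.2)
```

```text
1104 ((507.616943359375, 219.155517578125), (56.311279296875, 36.82693099975586), 62.04037857055664) 99.45293434686508 [233.3442029  280.20108696]
tcp [459.5 195.1 293.6] xaxis [ 0.004 -0.008 -1.   ] jaw yaw 102.2 az 23.0 q7 1.28 F [ 2.2 -5.6  0.5] t 0.9833 gap 92.7
dp [  27.  -395.8  -52.5] dr [-1.   0.1  0.5] target yaw 103.2 rel q7 change 46.4
```

View pics/w1.png

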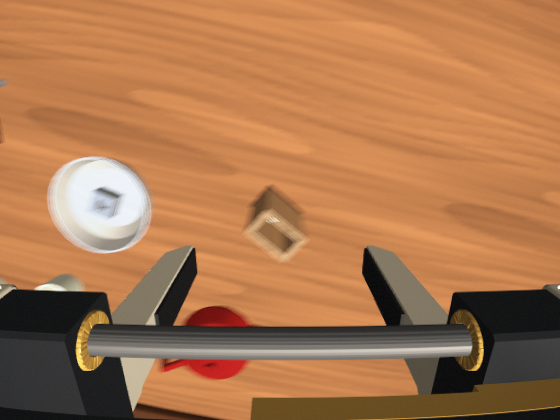

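Emit:
apply_moves:
  increments:
    - {"dp":[25,-385,-45],"dr":[0,0,0],"hand":1}
    - {"dp":[25,-385,-45],"dr":[0,0,0],"hand":1}
    - {"dp":[25,-385,-45],"dr":[0,0,0],"hand":1}
    - {"dp":[25,-385,-45],"dr":[0,0,0],"hand":1}
    - {"dp":[25,-385,-45],"dr":[0,0,0],"hand":1}
    - {"dp":[25,-385,-45],"dr":[0,0,0],"hand":1}
    - {"dp":[25,-385,-45],"dr":[0,0,0],"hand":1}
    - {"dp":[25,-385,-45],"dr":[0,0,0],"hand":1}
    - {"dp":[25,-385,-45],"dr":[0,0,0],"hand":1}
    - {"dp":[25,-385,-45],"dr":[0,0,0],"hand":1}

```text
time_s: 1.82
eef_pos: [496.3, -184.9, 266.9]
tool_rot: [-0.079, 0.704, 0.076, 0.702]
ft_force: [-0.5, -0.9, 0.7]
finger_gap: 1.0
```

Emit:
apply_moves:
  increments:
    - {"dp":[0,0,0],"dr":[0,0,0],"hand":1}
    - {"dp":[0,0,0],"dr":[0,0,0],"hand":1}
    - {"dp":[0,0,0],"dr":[0,0,0],"hand":1}

```text
time_s: 2.07
eef_pos: [497.6, -174.7, 267.5]
tool_rot: [-0.081, 0.703, 0.082, 0.702]
ft_force: [0.4, 0.2, 1.0]
finger_gap: 0.996
```

Run:
```python
from h import *
x=cam("wrist"); cv2.imwrite("pics/w2.png",x[0][:,:,::-1]); np.savez("w2.npz",im=x[0],d=x[1],K=x[2],D=x[3],M=x[4])
P=cloud(x[1],*x[2:])
for n,z0,z1 in(("head",138,162),("stand",62,82)):
    m=(P[...,2]>z0)&(P[...,2]<z1)&(abs(P[...,0]-492)<40)&(abs(P[...,1]+203)<40)
    p=P[m]; r=cv2.minAreaRect(p[:,:2].astype(np.float32)); print(n,len(p),np.round(r[0],1),np.round(r[1],1),r[2],p[:,2].mean(),p[:,2].max(),np.argwhere(m).mean(0))
plan(492,-203,124,103.2)
```

```text
head 1176 [ 491.4 -204.1] [20.7 44. ] 13.152083396911621 148.91672283866416 153.3860003638701 [191.0042517  247.40816327]
stand 681 [ 491.4 -203.6] [33.4 55.5] 12.90965747833252 72.20580493570984 81.67341998013961 [165.98091043 256.90014684]
tcp [ 497.7 -174.4  267.7] xaxis [-0.     0.002 -1.   ] jaw yaw 103.3 az -19.3 q7 2.1 F [0.1 0.5 0.4] t 2.1167 gap 92.7
dp [143.6 -26.7 -12.2] dr [ 0.1  0.  -0.1] target yaw 103.2 rel q7 change 3.0
```

View pics/w2.png

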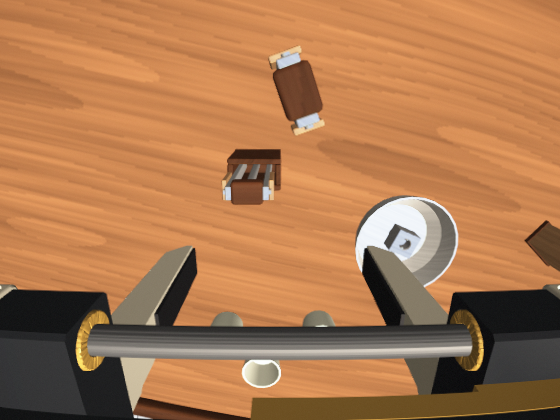

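Emit:
apply_moves:
  increments:
    - {"dp":[0,-27,-13],"dr":[0,0,0],"hand":1}
    - {"dp":[0,-27,-13],"dr":[0,0,0],"hand":1}
    - {"dp":[30,-27,-13],"dr":[0,0,0],"hand":1}
    - {"dp":[60,-27,-13],"dr":[0,0,0],"hand":1}
    - {"dp":[90,-27,-13],"dr":[0,0,0],"hand":1}
    - {"dp":[120,-27,-13],"dr":[0,0,0],"hand":1}
    - {"dp":[135,-27,-13],"dr":[0,0,0],"hand":1}
    - {"dp":[144,-27,-13],"dr":[0,0,0],"hand":1}
    - {"dp":[144,-27,-13],"dr":[0,0,0],"hand":1}
    - {"dp":[144,-27,-13],"dr":[0,0,0],"hand":1}

```text
time_s: 2.95
eef_pos: [491.6, -205.6, 124.2]
tool_rot: [-0.081, 0.702, 0.081, 0.703]
ft_force: [0.3, 0.2, 0.6]
finger_gap: 1.001
```

Run:
```python
from h import *
plan(491.4,-204,124,103.1)
```

```text
tcp [ 491.6 -205.6  124.2] xaxis [ 0.001  0.    -1.   ] jaw yaw 103.2 az -22.7 q7 2.16 F [0.3 0.2 0.6] t 2.95 gap 93.1
dp [0.2 1.6 0.1] dr [0.1 0.  0. ] target yaw 103.1 rel q7 change -0.2
```

Emit:
apply_moves:
  increments:
    - {"dp":[0,2,0],"dr":[0,0,0],"hand":0.6}
    - {"dp":[0,2,0],"dr":[0,0,0],"hand":0}
    - {"dp":[0,2,0],"dr":[0,0,0],"hand":0}
    - {"dp":[0,2,0],"dr":[0,0,0],"hand":0}
    - {"dp":[0,2,0],"dr":[0,0,0],"hand":0}
    - {"dp":[0,2,0],"dr":[0,0,0],"hand":0}
    - {"dp":[0,2,0],"dr":[0,0,0],"hand":0}
    - {"dp":[0,2,0],"dr":[0,0,0],"hand":0}
    - {"dp":[0,2,0],"dr":[0,0,0],"hand":0}
    - {"dp":[0,2,0],"dr":[0,0,0],"hand":0}
  squeeze: 14

```text
time_s: 3.78
eef_pos: [490.6, -204.8, 123.7]
tool_rot: [-0.081, 0.702, 0.08, 0.703]
ft_force: [-0.0, -0.0, -0.5]
finger_gap: 0.337
```

Run:
```python
from h import *
plan(500,-150,280,62)
```

```text
tcp [ 490.6 -204.8  123.7] xaxis [ 0.    -0.001 -1.   ] jaw yaw 103.1 az -22.7 q7 2.15 F [-0.  -0.  -0.5] t 3.7833 gap 31.4
dp [-156.3   51.2   21.6] dr [41.1  0.   0. ] target yaw 62.0 rel q7 change -47.1
```

Emit:
apply_moves:
  increments:
    - {"dp":[-8,0,0],"dr":[0,0,0],"hand":0}
    - {"dp":[-24,0,0],"dr":[0,0,0],"hand":0}
    - {"dp":[-44,0,0],"dr":[0,0,0],"hand":0}
    - {"dp":[-64,0,0],"dr":[0,0,0],"hand":0}
    - {"dp":[-84,0,0],"dr":[0,0,0],"hand":0}
    - {"dp":[-106,0,0],"dr":[0,0,0],"hand":0}
    - {"dp":[-126,0,0],"dr":[0,0,0],"hand":0}
    - {"dp":[-146,0,0],"dr":[0,0,0],"hand":0}
    - {"dp":[-160,0,0],"dr":[0,0,0],"hand":0}
    - {"dp":[-166,0,0],"dr":[0,0,0],"hand":0}

```text
time_s: 4.62
eef_pos: [491.1, -204.6, 292.3]
tool_rot: [-0.081, 0.701, 0.08, 0.704]
ft_force: [0.2, -0.8, -0.9]
finger_gap: 0.31
```

Run:
```python
from h import *
plan(500,0,290,82);plan(507.6,219.2,290,62)
```

```text
tcp [ 491.1 -204.6  292.3] xaxis [ 0.004 -0.001 -1.   ] jaw yaw 103.1 az -22.6 q7 2.16 F [ 0.2 -0.8 -0.9] t 4.6167 gap 28.8
dp [  2.1 197.2  55.1] dr [21.1  0.2  0.1] target yaw 82.0 rel q7 change -43.7
tcp [ 491.1 -204.6  292.3] xaxis [ 0.004 -0.001 -1.   ] jaw yaw 103.1 az -22.6 q7 2.16 F [ 0.2 -0.8 -0.9] t 4.6167 gap 28.8
dp [  1.9 409.  112.2] dr [41.1  0.2  0. ] target yaw 62.0 rel q7 change -87.1
```

Emit:
apply_moves:
  increments:
    - {"dp":[0,10,3],"dr":[1,0,0],"hand":0}
    - {"dp":[0,30,8],"dr":[3,0,0],"hand":0}
    - {"dp":[0,55,15],"dr":[6,0,0],"hand":0}
    - {"dp":[0,85,23],"dr":[9,0,0],"hand":0}
    - {"dp":[0,115,31],"dr":[12,0,0],"hand":0}
    - {"dp":[0,145,40],"dr":[15,0,0],"hand":0}
    - {"dp":[0,175,48],"dr":[18,0,0],"hand":0}
    - {"dp":[0,205,56],"dr":[21,0,0],"hand":0}
    - {"dp":[0,235,64],"dr":[24,0,0],"hand":0}
    - {"dp":[0,250,69],"dr":[25,0,0],"hand":0}

```text
time_s: 5.45
eef_pos: [499.8, 59.8, 289.2]
tool_rot: [0.073, 0.704, -0.071, 0.703]
ft_force: [0.1, 0.1, -1.9]
finger_gap: 0.31
```

Run:
```python
from h import *
plan(507.6,219.2,290,62)
```

```text
tcp [499.8  59.8 289.2] xaxis [-0.002  0.003 -1.   ] jaw yaw 78.3 az 6.8 q7 1.22 F [ 0.1  0.1 -1.9] t 5.45 gap 28.8
dp [ -0.4 157.7 -24.6] dr [16.3 -0.2 -0.1] target yaw 62.0 rel q7 change -32.9
```

Emit:
apply_moves:
  increments:
    - {"dp":[0,20,-3],"dr":[2,0,0],"hand":0}
    - {"dp":[0,40,-6],"dr":[4,0,0],"hand":0}
    - {"dp":[0,65,-10],"dr":[7,0,0],"hand":0}
    - {"dp":[0,90,-14],"dr":[10,0,0],"hand":0}
    - {"dp":[0,115,-18],"dr":[13,0,0],"hand":0}
    - {"dp":[0,138,-22],"dr":[15,0,0],"hand":0}
    - {"dp":[0,152,-24],"dr":[16,0,0],"hand":0}
    - {"dp":[0,158,-25],"dr":[16,0,0],"hand":0}
    - {"dp":[0,158,-25],"dr":[16,0,0],"hand":0}
    - {"dp":[0,158,-25],"dr":[16,0,0],"hand":0}

```text
time_s: 6.28
eef_pos: [508.8, 213.3, 289.3]
tool_rot: [0.17, 0.686, -0.171, 0.686]
ft_force: [0.5, -0.9, -0.2]
finger_gap: 0.31
```

Emit:
apply_moves:
  increments:
    - {"dp":[0,0,0],"dr":[0,0,0],"hand":0}
    - {"dp":[0,0,0],"dr":[0,0,0],"hand":0}
    - {"dp":[0,0,0],"dr":[0,0,0],"hand":0}
    - {"dp":[0,0,0],"dr":[0,0,0],"hand":0}
    - {"dp":[0,0,0],"dr":[0,0,0],"hand":0}
  squeeze: 5

```text
time_s: 6.7
eef_pos: [509.1, 213.9, 289.8]
tool_rot: [0.171, 0.686, -0.171, 0.686]
ft_force: [0.1, 1.1, -0.3]
finger_gap: 0.469
```

Run:
```python
from h import *
plan(507.6,219.2,290,62)
x=cam("wrist"); cv2.imwrite("pics/w3.png",x[0][:,:,::-1]); np.savez("w3.npz",im=x[0],d=x[1],K=x[2],D=x[3],M=x[4])
P=cloud(x[1],*x[2:])
m=(P[...,2]>92)&(P[...,2]<108)&(abs(P[...,0]-508)<50)&(abs(P[...,1]-219)<50)
p=P[m]; r=cv2.minAreaRect(p[:,:2].astype(np.float32)); print(len(p),r,p[:,2].mean(),np.argwhere(m).mean(0))
```

```text
tcp [509.1 213.9 289.8] xaxis [ 0. -0. -1.] jaw yaw 62.1 az 22.8 q7 0.67 F [ 0.1  1.1 -0.3] t 6.7 gap 43.6
dp [-0.2  3.9 -3.8] dr [0.1 0.  0. ] target yaw 62.0 rel q7 change -0.6
1053 ((507.7015075683594, 219.514892578125), (56.11098098754883, 35.88216018676758), 62.22931671142578) 100.50365521539287 [181.98385565 283.82716049]
```

View pics/w3.png

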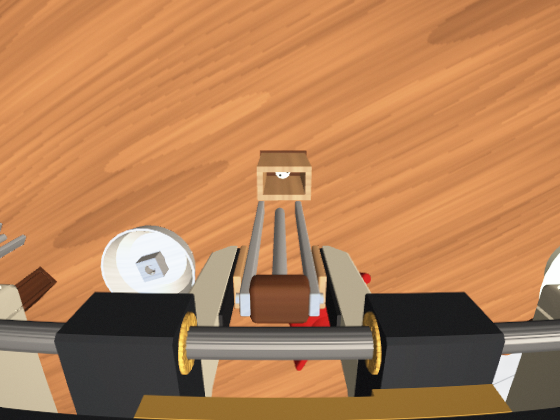

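Run:
```python
from h import *
f=np.load("w3.npz"); im,d,K,D,M=(f[k] for k in("im","d","K","D","M"))
P=cloud(d,K,D,M); o=arm.get_obs(); r=R.from_quat(o["tool_rot"]); T=r.inv().apply((P-np.array([509.1,213.9,289.8])).reshape(-1,3)).reshape(P.shape)
for a,b in((35,55),(60,80),(85,105),(105,115),(115,122)):
    m=(T[...,0]>a)&(T[...,0]<b)&(abs(T[...,1])<25)&(abs(T[...,2])<15); q=T[m]
    l=[q[(q[:,1]>s)&(q[:,1]<e)] for s,e in((-25,-9),(-6,6),(9,25))]
    print(a,[(len(t),np.round(np.median(t,0),1).tolist(),np.round(np.percentile(t[:,1],[3,97]),1).tolist()) for t in l if len(t)])
m=(T[...,0]>80)&(T[...,0]<130)&(abs(T[...,1])<25)&(abs(T[...,2])<15); print("xmax",np.percentile(T[m][:,0],[90,95,99,100]).round(1))
w=np.zeros(d.shape,bool); w[160:195,262:306]=1
hsv=cv2.cvtColor(im,cv2.COLOR_RGB2HSV); w&=(hsv[...,1]<60)&(hsv[...,2]>120)
v,u=np.nonzero(w); print("plug px",len(u),u.min(),u.max(),v.min(),v.max(),u.mean(),v.mean())
print("cloud",np.nanmedian(P[w],0).round(1))
q=P[w]; q=q[q[:,2]>26]; print(len(q), q.mean(0).round(1), "ext",np.ptp(q[:,:2]@np.array([[.469,.883],[.883,-.469]]),axis=0))
# box frame
c=P[w]-np.array([507.6,219.3,0]); yb=np.array([.469,.883]);xb=np.array([.883,-.469])
print("plug in box frame x(pocket short), y:",np.nanmedian(c[:,:2]@xb).round(1),np.nanmedian(c[:,:2]@yb).round(1),(c[:,:2]@yb).min(),(c[:,:2]@yb).max(),(c[:,:2]@xb).min(),(c[:,:2]@xb).max())
cv2.imwrite("pics/w3c.png",cv2.resize(im[140:260,220:340],(600,600),interpolation=cv2.INTER_CUBIC)[:,:,::-1])
```

```text
35 [(133, [43.9, -14.7, -4.4], [-17.8, -13.2]), (158, [44.0, -0.5, -1.9], [-3.8, 3.4]), (138, [44.4, 14.4, -4.3], [12.8, 17.4])]
60 [(91, [70.7, -14.7, -4.4], [-17.8, -13.2]), (117, [69.5, 0.2, -2.0], [-4.1, 3.6]), (89, [70.4, 14.5, -4.4], [12.8, 17.4])]
85 [(82, [94.7, -14.5, -4.3], [-17.8, -13.2]), (82, [94.8, -0.2, -2.0], [-3.7, 3.3]), (75, [95.7, 14.3, -4.3], [12.7, 17.3])]
105 [(22, [110.3, -15.6, -4.4], [-18.0, -13.5]), (20, [107.8, -0.2, -1.8], [-3.8, 3.4]), (24, [109.9, 14.9, -4.6], [13.0, 17.2])]
115 [(25, [119.4, -13.8, -4.3], [-17.6, -13.2]), (23, [118.3, 12.8, -2.5], [12.7, 17.1])]
xmax [117.3 119.4 121.6 122.8]
plug px 74 275 289 172 178 282.1756756756757 174.3918918918919
cloud [513.2 215.   31.3]
67 [512.7 215.8  31.4] ext [16.10965378  7.3429348 ]
plug in box frame x(pocket short), y: 6.0 -1.3 nan nan nan nan
```

View pics/w3c.png

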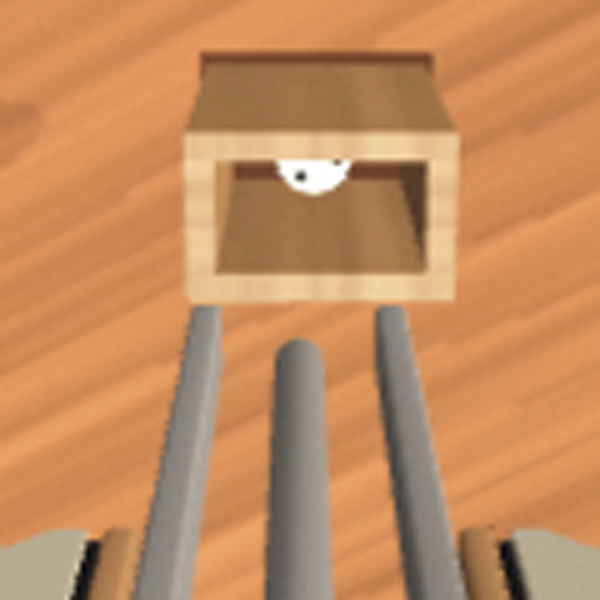

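Run:
```python
from h import *
f=np.load("w3.npz"); im,d,K,D,M=(f[k] for k in("im","d","K","D","M"))
yb=np.array([.469,.883]);xb=np.array([.883,-.469]); B=np.array([507.6,219.3])
g=cv2.cvtColor(im,cv2.COLOR_RGB2GRAY)
w=np.zeros(g.shape,np.uint8); hsv=cv2.cvtColor(im,cv2.COLOR_RGB2HSV); w[171:195,268:300]=((hsv[...,1]<90)&(hsv[...,2]>130))[171:195,268:300]
for v in range(171,181): 
    u=np.nonzero(w[v])[0]; print(v,(u.min(),u.max()) if len(u) else None)
c=max(cv2.findContours(w,cv2.RETR_EXTERNAL,cv2.CHAIN_APPROX_NONE)[0],key=len).reshape(-1,2)
c=c[c[:,1]>172]
p=onplane(c,30,K,D,M)[:,:2]-B; q=np.c_[p@xb,p@yb]; 
# circle of known radius 9
from scipy.optimize import least_squares
s=least_squares(lambda t:np.hypot(q[:,0]-t[0],q[:,1]-t[1])-9,[0,0]); print("plug centre box frame x,y",s.x.round(2),"res",np.abs(s.fun).max().round(2))
print("world",(B+s.x[0]*xb+s.x[1]*yb).round(1))
# rim inner edges
print("inner rim px->plane100",[( (onplane([e],100,K,D,M)[0,:2]-B)@np.c_[xb,yb]).round(1).tolist() for e in((263,172),(305.5,172),(263,194.5),(305.5,194.5))])
print(plan(507.6,219.3,290,62))
```

```text
171 (np.int64(277), np.int64(299))
172 (np.int64(275), np.int64(289))
173 (np.int64(275), np.int64(289))
174 (np.int64(275), np.int64(289))
175 (np.int64(276), np.int64(288))
176 (np.int64(277), np.int64(287))
177 (np.int64(278), np.int64(286))
178 (np.int64(280), np.int64(284))
179 None
180 None
plug centre box frame x,y [ 2.21 -1.56] res 2.01
world [508.8 216.9]
inner rim px->plane100 [[-11.0, -21.3], [-11.1, 22.4], [13.0, -21.6], [12.9, 22.9]]
tcp [509.1 214.1 289.8] xaxis [ 0. -0. -1.] jaw yaw 62.1 az 22.8 q7 0.67 F [ 0.3 -0.6 -1. ] t 6.75 gap 43.7
dp [-0.2  3.9 -3.7] dr [0.1 0.  0. ] target yaw 62.0 rel q7 change -0.6
None
```

Emit:
apply_moves:
  increments:
    - {"dp":[0,1,-1],"dr":[0,0,0],"hand":0}
    - {"dp":[2,3,-3.5],"dr":[0,0,0],"hand":0}
    - {"dp":[8,3,-3.5],"dr":[0,0,0],"hand":0}
    - {"dp":[17,3,-3.5],"dr":[0,0,0],"hand":0}
    - {"dp":[28,3,-3.5],"dr":[0,0,0],"hand":0}
    - {"dp":[39,3,-3.5],"dr":[0,0,0],"hand":0}
    - {"dp":[49,3,-3.5],"dr":[0,0,0],"hand":0}
    - {"dp":[55,3,-3.5],"dr":[0,0,0],"hand":0}
    - {"dp":[58,3,-3.5],"dr":[0,0,0],"hand":0}
    - {"dp":[58,3,-3.5],"dr":[0,0,0],"hand":0}

```text
time_s: 7.58
eef_pos: [507.0, 218.6, 230.8]
tool_rot: [0.17, 0.687, -0.171, 0.686]
ft_force: [0.3, 0.5, -1.6]
finger_gap: 0.468
```

Run:
```python
from h import *
plan(507.2,218.2,139,62.1)
x=cam("wrist"); im,d,K,D,M=x
o=arm.get_obs(); P=cloud(d,K,D,M); T=R.from_quat(o["tool_rot"]).inv().apply((P-np.array(o["eef_pos"])).reshape(-1,3)).reshape(P.shape)
m=(T[...,0]>40)&(T[...,0]<118)&(abs(T[...,1])<25)&(abs(T[...,2])<15); q=T[m]
for s,e in((-25,-9),(-6,6),(9,25)):
  for a,b in((40,70),(75,118)):
    t=q[(q[:,1]>s)&(q[:,1]<e)&(q[:,0]>a)&(q[:,0]<b)]
    if len(t): print(len(t),np.median(t,0).round(1),np.percentile(t[:,1],[3,97]).round(1))
m=(P[...,2]>92)&(P[...,2]<106)&(abs(P[...,0]-508)<50)&(abs(P[...,1]-219)<50)&~((abs(T[...,1])<22)&(abs(T[...,2])<7))
p=T[m]; r=cv2.minAreaRect(p[:,1:].astype(np.float32)); print("box in tool yz",np.round(r[0],1),np.round(r[1],1),r[2])
```

```text
tcp [507.  218.6 230.8] xaxis [-0.002 -0.001 -1.   ] jaw yaw 62.1 az 23.3 q7 0.66 F [ 0.3  0.5 -1.6] t 7.5833 gap 43.6
dp [91.8 -0.1  0.5] dr [ 0.  -0.1  0.1] target yaw 62.1 rel q7 change 0.0
175 [ 52.9 -15.3  -4.6] [-18.3 -13.6]
147 [ 92.7 -15.4  -4.7] [-18.4 -13.7]
211 [53.8 -0.9 -2.2] [-4.3  3. ]
160 [90.1 -1.  -2.2] [-4.3  2.9]
167 [53.2 14.  -4.6] [12.3 17. ]
148 [94.6 14.  -4.7] [12.3 16.9]
box in tool yz [0.9 0.1] [36.5 56.1] 89.95288848876953
```

Emit:
apply_moves:
  increments:
    - {"dp":[4,0,0],"dr":[0,0,0],"hand":0}
    - {"dp":[11,0,0],"dr":[0,0,0],"hand":0}
    - {"dp":[21,0,0],"dr":[0,0,0],"hand":0}
    - {"dp":[32,0,0],"dr":[0,0,0],"hand":0}
    - {"dp":[44,0,0],"dr":[0,0,0],"hand":0}
    - {"dp":[56,0,0],"dr":[0,0,0],"hand":0}
    - {"dp":[67,0,0],"dr":[0,0,0],"hand":0}
    - {"dp":[76,0,0],"dr":[0,0,0],"hand":0}
    - {"dp":[82,0,0],"dr":[0,0,0],"hand":0}
    - {"dp":[85,0,0],"dr":[0,0,0],"hand":0}

```text
time_s: 8.47
eef_pos: [506.9, 218.5, 145.5]
tool_rot: [0.17, 0.687, -0.171, 0.686]
ft_force: [-0.1, 0.2, -1.2]
finger_gap: 0.47
```

Emit:
apply_moves:
  increments:
    - {"dp":[2,0,0],"dr":[0,0,0],"hand":0}
    - {"dp":[4,0,0],"dr":[0,0,0],"hand":0}
    - {"dp":[5,0,0],"dr":[0,0,0],"hand":0}
    - {"dp":[5,0,0],"dr":[0,0,0],"hand":0}
    - {"dp":[5,0,0],"dr":[0,0,0],"hand":0}

```text
time_s: 8.88
eef_pos: [507.9, 219.0, 142.6]
tool_rot: [0.171, 0.686, -0.17, 0.687]
ft_force: [-0.7, -1.0, 4.0]
finger_gap: 0.472
```

Run:
```python
from h import *
plan(507.2,218.2,139,62.1)
x=cam("wrist"); im,d,K,D,M=x
o=arm.get_obs()
def hd(d,K,D,M,p,q):
    P=cloud(d,K,D,M); T=R.from_quat(q).inv().apply((P-np.array(p)).reshape(-1,3))
    t=T[(abs(T[:,1])<10)&(abs(T[:,2]-1.5)<9)&(T[:,0]<0)&(T[:,0]>-50)]; print(len(t),np.percentile(t[:,0],[2,10,25,50]).round(1))
    h=t[t[:,0]<-15]; print(np.percentile(h[:,2],[2,98]).round(1),np.percentile(h[:,1],[2,98]).round(1))
hd(d,K,D,M,o["eef_pos"],o["tool_rot"])
f=np.load("w3.npz"); hd(f["d"],f["K"],f["D"],f["M"],[509.1,213.9,289.8],o["tool_rot"])
print(arm.get_obs()["ft_force"])
```

```text
tcp [507.9 219.  142.6] xaxis [ 0.002  0.001 -1.   ] jaw yaw 62.1 az 23.3 q7 0.66 F [-0.7 -1.   4. ] t 8.8833 gap 43.9
dp [ 3.6 -1.  -0.3] dr [ 0.   0.1 -0.1] target yaw 62.1 rel q7 change 0.0
1592 [-21.8 -21.4 -21.  -20.6]
[-7.3  9.8] [-9.6  9.6]
1574 [-21.7 -21.3 -20.9 -20.5]
[-7.3  9.8] [-9.6  9.6]
[ 0.49480769 -1.12641666  4.47542875]
```

Emit:
apply_moves:
  increments:
    - {"dp":[-2,0,0],"dr":[0,0,0],"hand":0}
    - {"dp":[-2,0,0],"dr":[0,0,0],"hand":0}

```text
time_s: 9.1
eef_pos: [507.3, 218.7, 143.8]
tool_rot: [0.17, 0.686, -0.17, 0.686]
ft_force: [0.5, 0.4, -0.9]
finger_gap: 0.472
```

Emit:
apply_moves:
  increments:
    - {"dp":[0,0,0],"dr":[0,0,0],"hand":0}
    - {"dp":[0,0,0],"dr":[0,0,0],"hand":0}
    - {"dp":[0,0,0],"dr":[0,0,0],"hand":0}
    - {"dp":[0,0,0],"dr":[0,0,0],"hand":0}
  squeeze: 10

```text
time_s: 9.43
eef_pos: [507.2, 218.6, 143.4]
tool_rot: [0.17, 0.686, -0.171, 0.686]
ft_force: [-0.5, 0.1, 0.1]
finger_gap: 0.382
```

Emit:
apply_moves:
  increments:
    - {"dp":[0,0,0],"dr":[0,0,0],"hand":0}
    - {"dp":[0,0,0],"dr":[0,0,0],"hand":0}
    - {"dp":[0,0,0],"dr":[0,0,0],"hand":0}
    - {"dp":[0,0,0],"dr":[0,0,0],"hand":0}
    - {"dp":[0,0,0],"dr":[0,0,0],"hand":0}
  squeeze: 16

```text
time_s: 9.85
eef_pos: [507.3, 218.8, 143.7]
tool_rot: [0.17, 0.686, -0.17, 0.686]
ft_force: [-0.4, -0.0, -0.6]
finger_gap: 0.374
```

Emit:
apply_moves:
  increments:
    - {"dp":[-4,0,0],"dr":[0,0,0],"hand":0}
    - {"dp":[-12,0,0],"dr":[0,0,0],"hand":0}
    - {"dp":[-24,0,0],"dr":[0,0,0],"hand":0}
    - {"dp":[-40,0,0],"dr":[0,0,0],"hand":0}
    - {"dp":[-57,0,0],"dr":[0,0,0],"hand":0}
    - {"dp":[-75,0,0],"dr":[0,0,0],"hand":0}
    - {"dp":[-93,0,0],"dr":[0,0,0],"hand":0}
    - {"dp":[-109,0,0],"dr":[0,0,0],"hand":0}
    - {"dp":[-121,0,0],"dr":[0,0,0],"hand":0}
    - {"dp":[-130,0,0],"dr":[0,0,0],"hand":0}

```text
time_s: 10.68
eef_pos: [507.8, 218.9, 276.0]
tool_rot: [0.171, 0.685, -0.17, 0.687]
ft_force: [-0.2, 0.4, -1.5]
finger_gap: 0.373
```

Run:
```python
from h import *
plan(542.5,-4.7,265,80)
x=cam("wrist"); im,d,K,D,M=x; np.savez("w4.npz",im=im,d=d,K=K,D=D,M=M)
a=cv2.resize(im[150:300,200:360],(640,600),interpolation=cv2.INTER_CUBIC); cv2.imwrite("pics/w4.png",a[:,:,::-1])
```

```text
tcp [507.8 218.9 276. ] xaxis [ 0.003  0.001 -1.   ] jaw yaw 62.1 az 23.3 q7 0.66 F [-0.2  0.4 -1.5] t 10.6833 gap 34.7
dp [  10.8 -181.4  135.3] dr [-17.9   0.1  -0.1] target yaw 80.0 rel q7 change 41.7
```

View pics/w4.png

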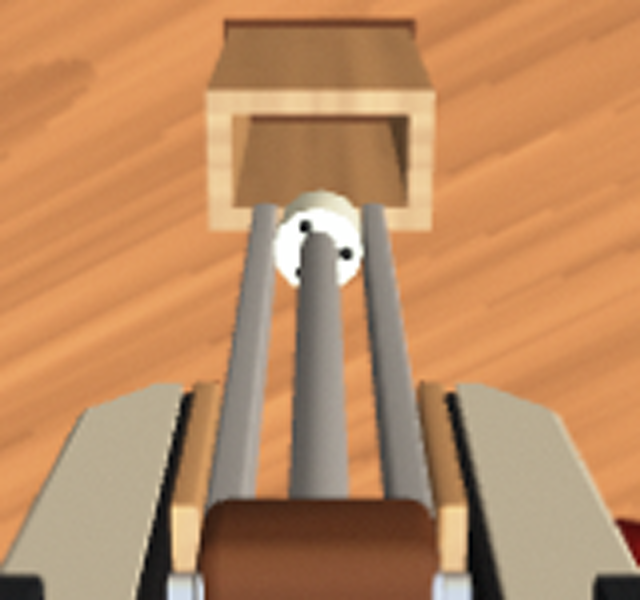

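Emit:
apply_moves:
  increments:
    - {"dp":[0,-5,4],"dr":[0,0,0],"hand":0}
    - {"dp":[0,-17,13],"dr":[0,0,0],"hand":0}
    - {"dp":[0,-36,27],"dr":[0,0,0],"hand":0}
    - {"dp":[0,-60,45],"dr":[0,0,0],"hand":0}
    - {"dp":[0,-86,64],"dr":[0,0,0],"hand":0}
    - {"dp":[0,-112,84],"dr":[0,0,0],"hand":0}
    - {"dp":[0,-137,102],"dr":[0,0,0],"hand":0}
    - {"dp":[0,-158,118],"dr":[0,0,0],"hand":0}
    - {"dp":[0,-173,128],"dr":[0,0,0],"hand":0}
    - {"dp":[0,-180,134],"dr":[0,0,0],"hand":0}

```text
time_s: 11.57
eef_pos: [540.8, -7.6, 272.7]
tool_rot: [0.171, 0.686, -0.173, 0.685]
ft_force: [-0.2, 0.7, -0.9]
finger_gap: 0.376
```

Emit:
apply_moves:
  increments:
    - {"dp":[5,0,0],"dr":[0,0,0],"hand":0}
    - {"dp":[20,0,0],"dr":[0,0,0],"hand":0}
    - {"dp":[35,0,0],"dr":[0,0,0],"hand":0}
    - {"dp":[45,0,0],"dr":[0,0,0],"hand":0}
    - {"dp":[50,0,0],"dr":[0,0,0],"hand":0}
    - {"dp":[50,0,0],"dr":[0,0,0],"hand":0}
    - {"dp":[50,0,0],"dr":[0,0,0],"hand":0}

```text
time_s: 12.15
eef_pos: [541.7, -2.3, 223.7]
tool_rot: [0.17, 0.686, -0.17, 0.686]
ft_force: [0.5, 0.4, 0.6]
finger_gap: 0.371
```

Run:
```python
from h import *
plan(542.5,-4.7,226,62.1)
x=cam("wrist"); im,d,K,D,M=x; np.savez("w5.npz",im=im,d=d,K=K,D=D,M=M)
o=arm.get_obs(); P=cloud(d,K,D,M); T=R.from_quat(o["tool_rot"]).inv().apply((P-np.array(o["eef_pos"])).reshape(-1,3)).reshape(P.shape)
m=(P[...,2]>33)&(P[...,2]<42)&(abs(P[...,0]-542)<28)&(abs(P[...,1]+5)<28); p=T[m]; r=cv2.minAreaRect(p[:,1:].astype(np.float32))
print("holder in tool yz",len(p),np.round(r[0],1),np.round(r[1],1),r[2],np.argwhere(m).mean(0), P[m][:,:2].mean(0))
m=(P[...,2]>43)&(P[...,2]<50)&(np.hypot(P[...,0]-543,P[...,1]+5)<80)&(np.hypot(P[...,0]-543,P[...,1]+5)>50); p=T[m][:,1:]
from scipy.optimize import least_squares
print("rim circle",len(p),least_squares(lambda t:np.hypot(*(p-t[:2]).T)-t[2],[0,0,62],loss="soft_l1").x.round(1))
hsv=cv2.cvtColor(im,cv2.COLOR_RGB2HSV)
m=(T[...,0]>108)&(T[...,0]<128)&(abs(T[...,1])<14)&(abs(T[...,2])<14)
q=T[m]; print("plug",len(q),np.percentile(q,[2,50,98],axis=0).round(1).tolist())
for s,e in((-20,-7),(-5,5),(7,20)):
    t=T[(T[...,0]>60)&(T[...,0]<112)&(T[...,1]>s)&(T[...,1]<e)&(abs(T[...,2])<10)]; print(len(t),np.median(t,0).round(1),np.percentile(t[:,1],[3,97]).round(1))
a=cv2.resize(im[100:300,180:380],(600,600),interpolation=cv2.INTER_CUBIC); cv2.imwrite("pics/w5.png",a[:,:,::-1])
```

```text
tcp [541.7  -2.3 223.7] xaxis [-0.  0. -1.] jaw yaw 62.2 az -0.2 q7 1.1 F [0.5 0.4 0.6] t 12.15 gap 34.5
dp [-2.3 -1.8  1.9] dr [ 0.1 -0.  -0. ] target yaw 62.1 rel q7 change 0.2
holder in tool yz 660 [-0.8  1.3] [30.8 30.2] 72.67494201660156 [186.4530303  279.18636364] [540.57679624  -2.35261382]
rim circle 1439 [-0.8  0.6 61.6]
plug 383 [[109.3, -12.5, -7.1], [112.8, -0.7, -3.5], [124.4, 12.3, 7.4]]
193 [ 82.6 -10.9  -5. ] [-13.8  -9. ]
287 [84.4 -0.5 -2.6] [-4.1  3.7]
194 [83.  10.5 -5. ] [ 8.6 13.4]
```

View pics/w5.png

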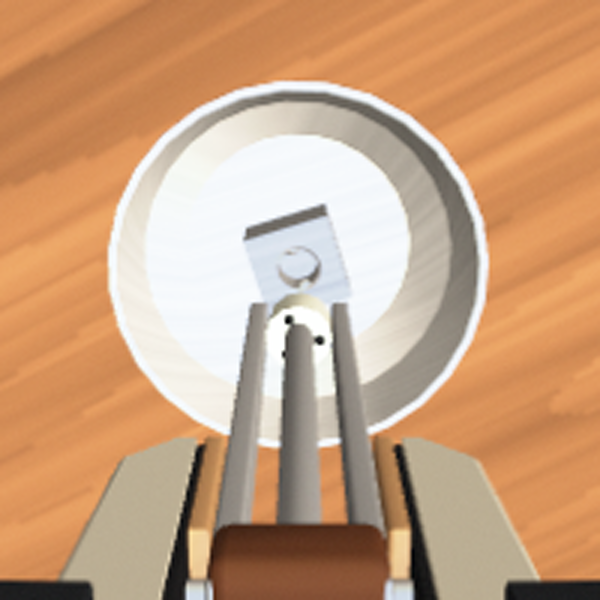

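Run:
```python
from h import *
from scipy.optimize import least_squares
f=np.load("w5.npz"); im,d,K,D,M=(f[k] for k in("im","d","K","D","M"))
o=arm.get_obs(); r=R.from_quat(o["tool_rot"]); p0=np.array(o["eef_pos"]); print(p0.round(1))
tl=lambda P:r.inv().apply(P-p0)
print("socket px on z38",tl(onplane([(280,188)],38,K,D,M)).round(1))
P=cloud(d,K,D,M); T=tl(P.reshape(-1,3)).reshape(P.shape)
# plug top face: depth-based
m=(T[...,0]>108.5)&(T[...,0]<116)&(abs(T[...,1])<8.5)&(T[...,2]>-10)&(T[...,2]<14)&(im.min(2)>170)
v,u=np.nonzero(m); print(len(u),(u.min(),u.max(),v.min(),v.max()),np.percentile(T[m],[2,25,50,75,98],axis=0).round(1).tolist())
# lower (far) edge of top face by column, on plane of plug top
h=np.median(T[m][:,0]); h=112.
g=cv2.cvtColor(im,cv2.COLOR_RGB2GRAY)
for rr in range(192,222): print(rr,' '.join('%3d'%k for k in g[rr,264:298]))
```

```text
[542.   -2.5 224.2]
socket px on z38 [[186.2   0.2   0.4]]
201 (np.int64(270), np.int64(290), np.int64(201), np.int64(220)) [[110.6, -8.0, -7.1], [111.9, -5.6, -4.1], [112.4, 0.2, -1.5], [112.9, 5.0, 2.7], [114.7, 7.5, 7.9]]
192 245 228 226 225 224 221 222 223 218 192 174 177 184 199 211 209 193 162 131 101 104 144 196 224 225 226 225 225 225 224 218 205 233 246
193 246 235 222 222 223 224 225 225 225 218 184 172 166 164 153 140 152 190 181 119 129 190 217 225 225 225 224 222 219 216 214 213 231 247
194 248 241 223 225 226 225 225 225 226 224 214 182 165 158 141 141 195 219 214 191 183 211 225 224 221 217 216 213 212 214 215 212 224 248
195 248 245 228 226 225 225 225 224 223 223 222 216 198 165 147 157 211 222 216 204 211 219 216 214 213 213 212 216 217 219 221 217 225 248
196 250 248 237 224 224 223 222 222 223 224 224 225 225 224 218 215 221 221 213 212 212 211 213 215 217 218 219 221 224 224 225 225 230 243
197 250 250 244 222 222 222 224 225 226 226 226 226 224 223 219 209 207 211 212 214 216 218 219 220 222 224 224 225 226 226 224 224 227 238
198 250 250 246 228 225 226 225 226
[... 2624 characters left out ...]

217 141 145 158 174 197 244 254 255 255 251  74  87  93 101 112 123 134 147 154 160 215 253 255 255 254 247 199  81 104 126 132 139 143 154
218 143 147 160 176 197 241 250 254 255 251  54  86  91  98 111 123 135 146 152 161 214 253 255 255 253 243 226  78  99 125 133 140 142 156
219 144 148 166 176 208 247 248 251 254 253 175  86  92 101 111 121 135 145 154 160 213 253 254 251 244 243 228  78  95 122 131 138 141 152
220 143 149 167 172 209 249 249 250 251 253 232  87  93  98 111 123 137 145 154 162 213 251 251 245 244 244 229  77  90 117 133 137 143 148
221 141 148 168 178 223 249 248 248 249 249 217  89  92  99 110 123 135 145 152 160 199 244 245 244 244 244 232 113  86 114 131 136 140 145
```

Run:
```python
from h import *
f=np.load("w5.npz"); im,d,K,D,M=(f[k] for k in("im","d","K","D","M"))
o=arm.get_obs(); r=R.from_quat(o["tool_rot"]); p0=np.array(o["eef_pos"])
tl=lambda P:r.inv().apply(P-p0)
for h in (111.,112.5): print(h,tl(onplane([(279.5,202.3),(279.5,221),(269,214),(290.3,214),(271,206),(287.5,206)],p0[2]-h,K,D,M)).round(1).tolist())
g=cv2.cvtColor(im,cv2.COLOR_RGB2GRAY)
for rr in range(221,232): print(rr,' '.join('%3d'%k for k in g[rr,264:298]))
# socket: dark crescent / hole edges
for rr in range(174,199,2): print(rr,' '.join('%3d'%k for k in g[rr,264:298]))
```

```text
111.0 [[111.0, -0.3, -7.1], [111.0, -0.2, 8.9], [111.0, -8.8, 2.8], [111.0, 8.6, 2.8], [111.0, -7.1, -4.0], [111.0, 6.2, -4.0]]
112.5 [[112.5, -0.3, -6.7], [112.5, -0.2, 9.5], [112.5, -8.9, 3.4], [112.5, 8.6, 3.3], [112.5, -7.2, -3.5], [112.5, 6.3, -3.5]]
221 141 148 168 178 223 249 248 248 249 249 217  89  92  99 110 123 135 145 152 160 199 244 245 244 244 244 232 113  86 114 131 136 140 145
222 143 152 172 178 223 247 247 246 246 241 199  90  94  99 111 123 135 146 155 161 191 238 245 246 246 246 235 116  81 113 133 134 140 143
223 143 153 173 174 218 245 246 246 246 238 160  89  92  98 113 125 138 145 153 160 182 231 247 247 246 245 233 113  84 113 131 134 139 143
224 143 156 175 187 231 246 246 246 246 239 155  88  94 102 112 123 137 145 153 160 183 229 246 245 246 246 237 153  81 110 130 134 139 140
225 145 157 176 187 232 246 246 246 247 240 159  89  92 101 113 126 137 145 154 160 182 231 247 246 245 244 234 153  81 107 129 135 137 142
226 144 160 177 197 241 248 248 248 248 241 162  87  94 102 114 125 136 147 155 160 181 228 244 244 245 246 237 155  82 105 127 133 138 143
227 
[... 1815 characters left out ...]

190 236 224 225 224 224 225 226 225 210 183 209 222 223 223 224 223 223 224 224 215 167 106 159 213 224 222 222 223 223 225 221 227 248 248
192 245 228 226 225 224 221 222 223 218 192 174 177 184 199 211 209 193 162 131 101 104 144 196 224 225 226 225 225 225 224 218 205 233 246
194 248 241 223 225 226 225 225 225 226 224 214 182 165 158 141 141 195 219 214 191 183 211 225 224 221 217 216 213 212 214 215 212 224 248
196 250 248 237 224 224 223 222 222 223 224 224 225 225 224 218 215 221 221 213 212 212 211 213 215 217 218 219 221 224 224 225 225 230 243
198 250 250 246 228 225 226 225 226 226 226 217 185 175 170 180 189 197 208 212 220 223 223 225 226 226 226 225 223 223 224 224 223 228 240
```

Emit:
apply_moves:
  increments:
    - {"dp":[0,0,-1.2],"dr":[0,0,0],"hand":0}
    - {"dp":[6,-0.3,-1.2],"dr":[0,0,0],"hand":0}
    - {"dp":[15,-0.3,-1.2],"dr":[0,0,0],"hand":0}
    - {"dp":[26,-0.3,-1.2],"dr":[0,0,0],"hand":0}
    - {"dp":[36,-0.3,-1.2],"dr":[0,0,0],"hand":0}
    - {"dp":[42,-0.3,-1.2],"dr":[0,0,0],"hand":0}
    - {"dp":[45,-0.3,-1.2],"dr":[0,0,0],"hand":0}
    - {"dp":[46,-0.3,-1.2],"dr":[0,0,0],"hand":0}
    - {"dp":[46,-0.3,-1.2],"dr":[0,0,0],"hand":0}
    - {"dp":[46,-0.3,-1.2],"dr":[0,0,0],"hand":0}

```text
time_s: 13.03
eef_pos: [540.8, -2.7, 178.0]
tool_rot: [0.17, 0.686, -0.17, 0.687]
ft_force: [-0.3, 0.7, -0.2]
finger_gap: 0.369
```

Run:
```python
from h import *
x=cam("wrist"); im,d,K,D,M=x; np.savez("w6.npz",im=im,d=d,K=K,D=D,M=M); plan(542,-2.5,174,62.1)
a=cv2.resize(im[150:270,220:340],(600,600),interpolation=cv2.INTER_CUBIC); cv2.imwrite("pics/w6.png",a[:,:,::-1])
```

```text
tcp [540.8  -2.8 178.2] xaxis [ 0.001 -0.    -1.   ] jaw yaw 62.1 az -0.3 q7 1.1 F [ 0.6 -0.5 -0.5] t 13.0833 gap 34.4
dp [4.2 0.8 0.9] dr [ 0.   0.1 -0. ] target yaw 62.1 rel q7 change -0.0
```

View pics/w6.png

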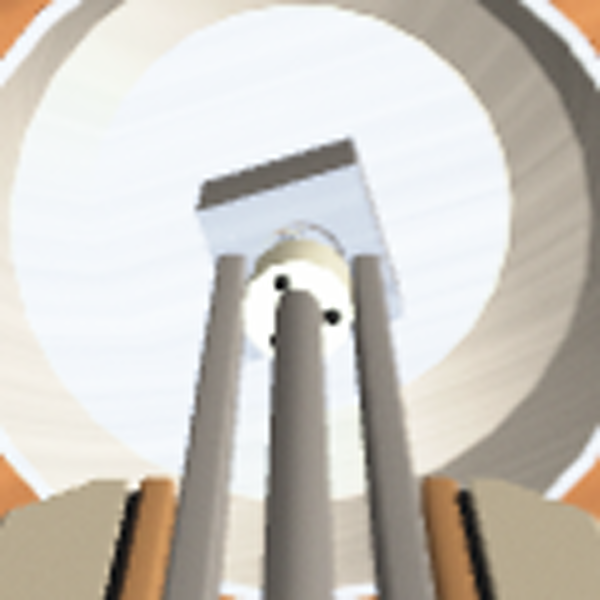

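Run:
```python
from h import *
f=np.load("w6.npz"); im,d,K,D,M=(f[k] for k in("im","d","K","D","M"))
o=arm.get_obs(); r=R.from_quat(o["tool_rot"]); p0=np.array(o["eef_pos"]); tl=lambda P:r.inv().apply(P-p0)
# corners of holder top: TL, TR, and right-bottom
print(tl(onplane([(220+196/5,150+211/5),(220+354/5,150+164/5),(220+397/5,150+310/5)],38,K,D,M)).round(1).tolist())
print("arc top", tl(onplane([(220+308/5,150+221/5)],38,K,D,M)).round(1))
print("plug edge h112",tl(onplane([(279.8,150+265/5),(220+243/5,150+310/5),(220+354/5,150+310/5)],p0[2]-112,K,D,M)).round(1).tolist())
g=cv2.cvtColor(im,cv2.COLOR_RGB2GRAY)
for rr in range(190,202): print(rr,' '.join('%3d'%k for k in g[rr,264:298]))
P=cloud(d,K,D,M);T=tl(P.reshape(-1,3)).reshape(P.shape)
m=(P[...,2]>34)&(P[...,2]<42)&(abs(P[...,0]-542)<25)&(abs(P[...,1]+4)<25)&(T[...,2]<30); q=T[m]; rr=cv2.minAreaRect(q[:,1:].astype(np.float32)); print(len(q),rr)
```

```text
[[140.1, -18.4, -7.1], [140.1, 9.7, -15.7], [140.2, 17.8, 11.6]]
arc top [[140.2   1.6  -5.2]]
plug edge h112 [[112.0, -0.0, -5.7], [112.0, -9.2, 2.1], [112.0, 9.0, 2.1]]
190 123 162 179 214 215 217 219 219 219 220 220 221 222 222 221 222 223 223 223 224 224 224 224 225 224 225 224 223 221 209 206 244 244 245
191 215 217 217 218 219 219 219 221 220 221 221 222 221 222 224 225 224 224 224 225 224 224 224 224 221 222 221 221 219 214 204 233 245 245
192 219 220 219 220 220 221 221 221 222 223 223 225 225 225 225 224 224 225 224 224 223 223 221 220 220 219 221 219 220 215 205 233 247 247
193 220 219 221 221 220 222 223 224 224 225 225 226 224 225 224 225 224 222 224 222 221 219 219 219 220 220 221 220 219 220 209 210 248 248
194 220 221 222 222 224 224 225 225 225 225 224 224 224 221 213 203 200 207 210 219 220 219 219 218 220 219 221 220 220 221 213 212 240 245
195 222 224 224 225 225 225 225 225 225 224 223 221 212 209 208 204 205 198 173 179 199 219 220 220 220 221 220 221 221 220 214 203 231 245
196 225 225 225 224 224 225 224 223 222 220 215 199 180 202 213 208 200 221 220 213 182 1
[... 157 characters left out ...]
1 221 223 223 223 223 214 213 247
198 223 222 222 221 218 218 217 216 219 219 213 183 168 164 172 183 194 204 210 219 224 219 192 183 223 223 223 223 221 220 218 211 206 236
199 219 219 219 219 218 218 219 220 219 212 178 147 153 165 174 187 198 206 213 220 226 228 217 184 195 220 218 216 217 218 219 219 216 226
200 214 200 202 204 210 219 221 220 205 148 145 147 158 167 178 192 204 212 218 223 227 230 227 187 168 217 220 215 202 203 206 213 210 212
201 127 136 140 146 168 205 216 188 139 139 143 150 159 171 184 196 208 218 220 225 228 231 232 225 201 213 177 127 135 138 146 167 196 205
530 ((0.14012908935546875, 2.113842010498047), (30.823518753051758, 29.976268768310547), 72.6128921508789)
```

Emit:
apply_moves:
  increments:
    - {"dp":[2,0.2,0],"dr":[0,0,0],"hand":0}
    - {"dp":[4,0.2,0],"dr":[0,0,0],"hand":0}
    - {"dp":[6,0.2,0],"dr":[0,0,0],"hand":0}
    - {"dp":[8,0.2,0],"dr":[0,0,0],"hand":0}
    - {"dp":[10,0.2,0],"dr":[0,0,0],"hand":0}
    - {"dp":[10,0.2,0],"dr":[0,0,0],"hand":0}

```text
time_s: 13.58
eef_pos: [540.8, -2.5, 167.7]
tool_rot: [0.17, 0.686, -0.17, 0.686]
ft_force: [1.5, 0.7, 1.3]
finger_gap: 0.375
```

Emit:
apply_moves:
  increments:
    - {"dp":[1,0,0],"dr":[0,0,0],"hand":0}
    - {"dp":[2,0,0],"dr":[0,0,0],"hand":0}
    - {"dp":[3,0,0],"dr":[0,0,0],"hand":0}
    - {"dp":[4,0,0],"dr":[0,0,0],"hand":0}
    - {"dp":[4,0,0],"dr":[0,0,0],"hand":0}

```text
time_s: 14.0
eef_pos: [540.9, -2.5, 163.9]
tool_rot: [0.17, 0.686, -0.17, 0.687]
ft_force: [0.7, 1.0, 2.1]
finger_gap: 0.368
```

Emit:
apply_moves:
  increments:
    - {"dp":[1,0,0],"dr":[0,0,0],"hand":0}
    - {"dp":[2,0,0],"dr":[0,0,0],"hand":0}
    - {"dp":[3,0,0],"dr":[0,0,0],"hand":0}
    - {"dp":[4,0,0],"dr":[0,0,0],"hand":0}
    - {"dp":[4,0,0],"dr":[0,0,0],"hand":0}

```text
time_s: 14.42
eef_pos: [540.9, -2.5, 159.9]
tool_rot: [0.17, 0.686, -0.17, 0.687]
ft_force: [0.4, -0.6, 5.6]
finger_gap: 0.369
```

Emit:
apply_moves:
  increments:
    - {"dp":[1,0,0],"dr":[0,0,0],"hand":0}
    - {"dp":[2,0,0],"dr":[0,0,0],"hand":0}
    - {"dp":[3,0,0],"dr":[0,0,0],"hand":0}
    - {"dp":[3,0,0],"dr":[0,0,0],"hand":0}

```text
time_s: 14.75
eef_pos: [541.0, -2.1, 157.1]
tool_rot: [0.171, 0.686, -0.17, 0.687]
ft_force: [0.3, 0.8, 5.2]
finger_gap: 0.365
```

Emit:
apply_moves:
  increments:
    - {"dp":[1,0,0],"dr":[0,0,0],"hand":0}
    - {"dp":[2,0,0],"dr":[0,0,0],"hand":0}
    - {"dp":[2,0,0],"dr":[0,0,0],"hand":0}

```text
time_s: 15.0
eef_pos: [541.1, -1.9, 155.0]
tool_rot: [0.171, 0.686, -0.17, 0.687]
ft_force: [0.3, 1.4, 6.1]
finger_gap: 0.37
```

Emit:
apply_moves:
  increments:
    - {"dp":[1,0,0],"dr":[0,0,0],"hand":0}
    - {"dp":[2,0,0],"dr":[0,0,0],"hand":0}
    - {"dp":[2,0,0],"dr":[0,0,0],"hand":0}

```text
time_s: 15.25
eef_pos: [541.2, -1.9, 153.1]
tool_rot: [0.171, 0.686, -0.17, 0.687]
ft_force: [-0.1, 1.2, 7.1]
finger_gap: 0.371
```

Emit:
apply_moves:
  increments:
    - {"dp":[1,0,0],"dr":[0,0,0],"hand":0}
    - {"dp":[1.5,0,0],"dr":[0,0,0],"hand":0}
    - {"dp":[1.5,0,0],"dr":[0,0,0],"hand":0}

```text
time_s: 15.5
eef_pos: [541.4, -2.0, 152.5]
tool_rot: [0.171, 0.686, -0.17, 0.687]
ft_force: [-0.6, 1.2, 10.6]
finger_gap: 0.37
```

Emit:
apply_moves:
  increments:
    - {"dp":[0.5,0,0],"dr":[0,0,0],"hand":0}
    - {"dp":[1,0,0],"dr":[0,0,0],"hand":0}
    - {"dp":[1,0,0],"dr":[0,0,0],"hand":0}

```text
time_s: 15.75
eef_pos: [541.9, -2.2, 152.3]
tool_rot: [0.171, 0.685, -0.17, 0.688]
ft_force: [-1.6, 1.2, 13.5]
finger_gap: 0.376
```

Run:
```python
from h import *
plan(541,-2,152,62.1)
x=cam("wrist"); im,d,K,D,M=x; np.savez("w7.npz",im=im,d=d,K=K,D=D,M=M)
print(np.round(arm.get_obs()["ft_force"],1))
a=cv2.resize(im[150:270,220:340],(600,600),interpolation=cv2.INTER_CUBIC); cv2.imwrite("pics/w7.png",a[:,:,::-1])
```

```text
tcp [541.9  -2.2 152.3] xaxis [ 0.004  0.001 -1.   ] jaw yaw 62.1 az -0.2 q7 1.1 F [-1.6  1.2 13.5] t 15.75 gap 35.0
dp [ 0.3 -0.2 -0.9] dr [ 0.   0.2 -0.1] target yaw 62.1 rel q7 change -0.0
[-0.5  0.8 14.2]
```

View pics/w7.png

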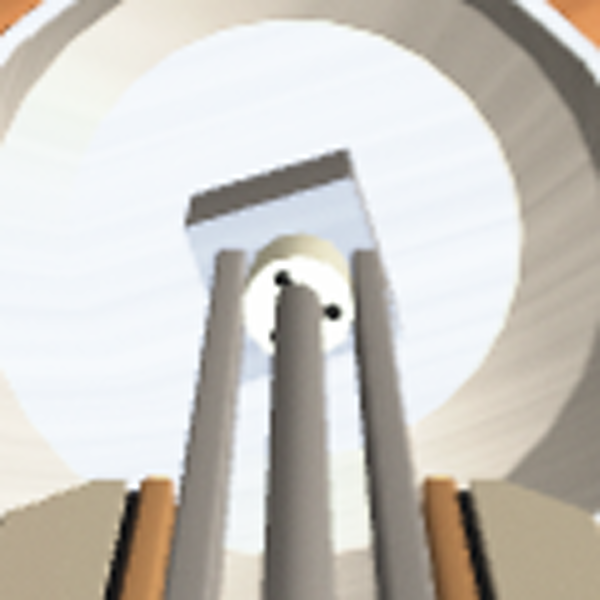

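```bash
cat > seat.py <<'E'
from h import *
def seat(fn,p0,q):
    f=np.load(fn); im,d,K,D,M=(f[k] for k in("im","d","K","D","M"))
    P=cloud(d,K,D,M); T=R.from_quat(q).inv().apply((P-np.array(p0)).reshape(-1,3)).reshape(P.shape)
    g=im.min(2)
    a=P[210:217,270:273][g[210:217,270:273]>235]; b=P[196:201,265:273].reshape(-1,3); c=P[188:193,282:288].reshape(-1,3)
    print(fn,"plug top z",np.median(a[:,2]).round(1),"holder",np.median(b[:,2]).round(1),np.median(c[:,2]).round(1))
E
python3 - <<'E'
from seat import *
o=arm.get_obs(); seat("w7.npz",o["eef_pos"],o["tool_rot"]); seat("w6.npz",o["eef_pos"],o["tool_rot"])
E
```

```text
w7.npz plug top z nan holder 27.7 27.2
w6.npz plug top z nan holder 39.4 nan
```

Run:
```python
from h import *
o=arm.get_obs();p0=np.array(o["eef_pos"])
f=np.load("w7.npz"); im,d,K,D,M=(f[k] for k in("im","d","K","D","M"))
P=cloud(d,K,D,M); print(P[200:222,271:274,2].round(0).T.astype(int).tolist()); print(P[200:222,286:289,2].round(0).T.astype(int).tolist())
T=R.from_quat(o["tool_rot"]).inv().apply((P-p0).reshape(-1,3)); t=T[(abs(T[:,1])<10)&(abs(T[:,2]-1.5)<9)&(T[:,0]<0)&(T[:,0]>-50)]; print("head",np.percentile(t[:,0],[2,10,25,50]).round(1))
```

```text
[[27, 30, 34, 35, 38, 41, 41, 40, 41, 41, 42, 41, 41, 41, 41, 41, 41, 42, 27, 27, 27, 27], [29, 33, 35, 38, 42, 42, 41, 41, 41, 42, -9223372036854775808, 41, 41, 41, 41, 41, 40, 41, 42, 28, 28, 27], [31, 35, 37, 40, 41, 42, 41, 40, 41, 40, 41, 42, 41, 41, 41, 42, 42, 42, 43, 42, 27, 26]]
[[33, 35, 39, 41, 41, 41, 41, 42, 41, 41, 42, 42, 41, 41, 41, 41, 41, 40, 42, 42, 28, 26], [30, 33, 34, 38, 41, 43, 42, 40, 41, 42, 41, 40, 42, 41, 41, 40, 41, 41, 41, 27, 28, 5], [28, 29, 32, 35, 37, 40, 41, 40, 41, 41, 41, 42, 42, 40, 41, 42, 42, 41, 27, 27, 28, 5]]
head [-21.8 -21.4 -21.  -20.6]<stdin>:4: RuntimeWarning: invalid value encountered in cast
```

Emit:
apply_moves:
  increments:
    - {"dp":[-2,0,0],"dr":[0,0,0],"hand":0}
    - {"dp":[-4,0,0],"dr":[0,0,0],"hand":0}
    - {"dp":[-6,0,0],"dr":[0,0,0],"hand":0}
    - {"dp":[-6,0,0],"dr":[0,0,0],"hand":0}

```text
time_s: 16.13
eef_pos: [541.3, -2.1, 156.8]
tool_rot: [0.171, 0.686, -0.17, 0.687]
ft_force: [1.5, -0.0, 2.9]
finger_gap: 0.375
```

Emit:
apply_moves:
  increments:
    - {"dp":[0,0,0],"dr":[0,0,0],"hand":0}
    - {"dp":[0,0,0],"dr":[0,0,0],"hand":0}
    - {"dp":[0,0,0],"dr":[0,0,0],"hand":0}
    - {"dp":[0,0,0],"dr":[0,0,0],"hand":0}
    - {"dp":[0,0,0],"dr":[0,0,0],"hand":0}
  squeeze: 5

```text
time_s: 16.55
eef_pos: [540.4, -2.4, 155.9]
tool_rot: [0.17, 0.687, -0.17, 0.686]
ft_force: [1.6, 1.5, 1.6]
finger_gap: 0.47
```

Emit:
apply_moves:
  increments:
    - {"dp":[-2,0,0],"dr":[0,0,0],"hand":0}
    - {"dp":[-4,0,0],"dr":[0,0,0],"hand":0}
    - {"dp":[-6,0,0],"dr":[0,0,0],"hand":0}
    - {"dp":[-9,0,0],"dr":[0,0,0],"hand":0}
    - {"dp":[-13,0,0],"dr":[0,0,0],"hand":0}
    - {"dp":[-18,0,0],"dr":[0,0,0],"hand":0}
    - {"dp":[-24,0,0],"dr":[0,0,0],"hand":0}
    - {"dp":[-29,0,0],"dr":[0,0,0],"hand":0}
    - {"dp":[-32,0,0],"dr":[0,0,0],"hand":0}
    - {"dp":[-32,0,0],"dr":[0,0,0],"hand":0}

```text
time_s: 17.38
eef_pos: [541.0, -2.6, 189.2]
tool_rot: [0.171, 0.686, -0.17, 0.687]
ft_force: [0.2, -0.2, -0.7]
finger_gap: 0.473
```

Run:
```python
from h import *
plan(541,-2,270,62.1)
x=cam("wrist"); im,d,K,D,M=x; np.savez("w8.npz",im=im,d=d,K=K,D=D,M=M)
o=arm.get_obs();p0=np.array(o["eef_pos"]);P=cloud(d,K,D,M)
T=R.from_quat(o["tool_rot"]).inv().apply((P-p0).reshape(-1,3)); t=T[(abs(T[:,1])<10)&(abs(T[:,2]-1.5)<9)&(T[:,0]<0)&(T[:,0]>-50)]; print("head",np.percentile(t[:,0],[2,10,25,50]).round(1))
q=P[(np.hypot(P[...,0]-542,P[...,1]+4)<25)&(P[...,2]>30)&(P[...,2]<70)]; print(np.histogram(q[:,2],bins=np.arange(30,71,2)))
a=cv2.resize(im[150:270,220:340],(600,600),interpolation=cv2.INTER_CUBIC); cv2.imwrite("pics/w8.png",a[:,:,::-1])
```

```text
tcp [541.   -2.6 189.2] xaxis [ 0.002  0.    -1.   ] jaw yaw 62.1 az -0.3 q7 1.1 F [ 0.2 -0.2 -0.7] t 17.3833 gap 44.0
dp [-80.8   0.6  -0.1] dr [ 0.   0.1 -0. ] target yaw 62.1 rel q7 change -0.1
head [-27.1 -26.7 -26.4 -26. ]
(array([ 18,  15,  17,  32, 444, 147,  12,  10,  13,   7,  19, 213,  68,
         0,   0,   0,   0,   0,   0,   0]), array([30, 32, 34, 36, 38, 40, 42, 44, 46, 48, 50, 52, 54, 56, 58, 60, 62,
       64, 66, 68, 70]))
```

View pics/w8.png

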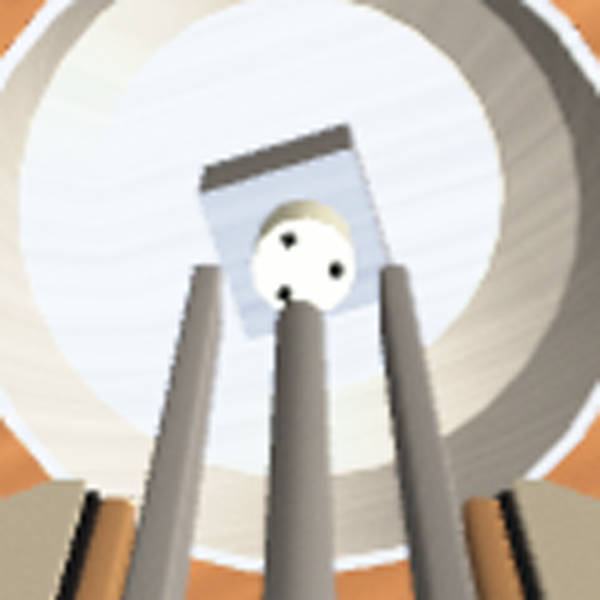

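Emit:
apply_moves:
  increments:
    - {"dp":[-5,0,0],"dr":[0,0,0],"hand":0}
    - {"dp":[-15,0,0],"dr":[0,0,0],"hand":0}
    - {"dp":[-28,0,0],"dr":[0,0,0],"hand":0}
    - {"dp":[-42,0,0],"dr":[0,0,0],"hand":0}
    - {"dp":[-57,0,0],"dr":[0,0,0],"hand":0}
    - {"dp":[-72,0,0],"dr":[0,0,0],"hand":0}
    - {"dp":[-85,0,0],"dr":[0,0,0],"hand":0}
    - {"dp":[-95,0,0],"dr":[0,0,0],"hand":0}
    - {"dp":[-100,0,0],"dr":[0,0,0],"hand":0}
    - {"dp":[-100,0,0],"dr":[0,0,0],"hand":0}

```text
time_s: 18.27
eef_pos: [541.1, -2.6, 289.6]
tool_rot: [0.171, 0.685, -0.17, 0.687]
ft_force: [0.1, -0.0, -0.6]
finger_gap: 0.469
```

Emit:
apply_moves:
  increments:
    - {"dp":[0,0,0],"dr":[0,0,0],"hand":0}
    - {"dp":[0,0,0],"dr":[0,0,0],"hand":0}
    - {"dp":[0,0,0],"dr":[0,0,0],"hand":0}
    - {"dp":[0,0,0],"dr":[0,0,0],"hand":0}
  squeeze: 14

```text
time_s: 18.6
eef_pos: [540.1, -2.6, 287.5]
tool_rot: [0.17, 0.687, -0.171, 0.686]
ft_force: [-0.0, 0.1, -1.0]
finger_gap: 0.31
```

Run:
```python
from h import *
plan(491.4,-204,290,103.1)
```

```text
tcp [540.1  -2.6 287.5] xaxis [-0.002 -0.    -1.   ] jaw yaw 62.1 az -0.3 q7 1.09 F [-0.   0.1 -1. ] t 18.6 gap 28.8
dp [  -2.4 -200.9   51.1] dr [-41.   -0.1   0. ] target yaw 103.1 rel q7 change 63.3
```

Emit:
apply_moves:
  increments:
    - {"dp":[0,-8,2],"dr":[-2,0,0],"hand":0}
    - {"dp":[0,-24,6],"dr":[-5,0,0],"hand":0}
    - {"dp":[0,-46,12],"dr":[-10,0,0],"hand":0}
    - {"dp":[0,-71,18],"dr":[-15,0,0],"hand":0}
    - {"dp":[0,-98,25],"dr":[-20,0,0],"hand":0}
    - {"dp":[0,-125,32],"dr":[-25,0,0],"hand":0}
    - {"dp":[0,-152,39],"dr":[-30,0,0],"hand":0}
    - {"dp":[0,-177,45],"dr":[-35,0,0],"hand":0}
    - {"dp":[0,-194,49],"dr":[-39,0,0],"hand":0}
    - {"dp":[0,-201,51],"dr":[-41,0,0],"hand":0}

```text
time_s: 19.43
eef_pos: [489.9, -208.2, 287.8]
tool_rot: [-0.08, 0.703, 0.079, 0.702]
ft_force: [0.7, 0.5, -1.4]
finger_gap: 0.313
```

Emit:
apply_moves:
  increments:
    - {"dp":[15,0,0],"dr":[0,0,0],"hand":0}
    - {"dp":[30,0,0],"dr":[0,0,0],"hand":0}
    - {"dp":[40,0,0],"dr":[0,0,0],"hand":0}
    - {"dp":[45,0,0],"dr":[0,0,0],"hand":0}
    - {"dp":[45,0,0],"dr":[0,0,0],"hand":0}
    - {"dp":[45,0,0],"dr":[0,0,0],"hand":0}
    - {"dp":[45,0,0],"dr":[0,0,0],"hand":0}

```text
time_s: 20.02
eef_pos: [492.1, -204.1, 243.9]
tool_rot: [-0.081, 0.702, 0.081, 0.703]
ft_force: [0.5, 0.2, -1.7]
finger_gap: 0.316
```

Run:
```python
from h import *
plan(491.4,-204,240,103.1)
x=cam("wrist"); im,d,K,D,M=x; np.savez("w9.npz",im=im,d=d,K=K,D=D,M=M)
o=arm.get_obs();p0=np.array(o["eef_pos"]);P=cloud(d,K,D,M)
T=R.from_quat(o["tool_rot"]).inv().apply((P-p0).reshape(-1,3)).reshape(P.shape)
t=T[(abs(T[...,1])<10)&(abs(T[...,2]-1.5)<9)&(T[...,0]<0)&(T[...,0]>-50)]; print("head",np.percentile(t[:,0],[2,10,25,50]).round(1))
for a,b in((40,70),(80,112)):
  for s,e in((-16,-5.5),(-4.5,4.5),(5.5,16)):
    t=T[(T[...,0]>a)&(T[...,0]<b)&(T[...,1]>s)&(T[...,1]<e)&(abs(T[...,2])<10)]; print(a,len(t),np.median(t,0).round(1),np.percentile(t[:,1],[3,97]).round(1))
m=(P[...,2]>62)&(P[...,2]<78)&(abs(P[...,0]-491)<40)&(abs(P[...,1]+204)<45); q=T[m]; r=cv2.minAreaRect(q[:,1:].astype(np.float32)); print("stand in tool",len(q),np.round(r[0],1),np.round(r[1],1),r[2])
```

```text
tcp [ 492.1 -204.1  243.9] xaxis [ 0.001 -0.001 -1.   ] jaw yaw 103.1 az -22.5 q7 2.14 F [ 0.5  0.2 -1.7] t 20.0167 gap 29.4
dp [ 3.9  0.3 -0.7] dr [0.  0.1 0. ] target yaw 103.1 rel q7 change -0.0
head [-26.4 -26.  -25.6 -25.2]
40 163 [52.9 -7.5 -4.4] [-10.4  -5.7]
40 217 [53.3  0.4 -2. ] [-3.4  4. ]
40 148 [53.9  8.4 -4.4] [ 6.3 11. ]
80 100 [92.7 -7.6 -4.5] [-10.3  -5.5]
80 119 [91.5  0.5 -2. ] [-3.3  4.3]
80 98 [92.8  8.5 -4.5] [ 6.4 11.2]
stand in tool 1086 [ 1.1 -0.2] [56.1 34.6] 0.24729762971401215
```

Emit:
apply_moves:
  increments:
    - {"dp":[0,0.7,-1.7],"dr":[0,0,0],"hand":0}
    - {"dp":[5,0.7,-1.7],"dr":[0,0,0],"hand":0}
    - {"dp":[15,0.7,-1.7],"dr":[0,0,0],"hand":0}
    - {"dp":[28,0.7,-1.7],"dr":[0,0,0],"hand":0}
    - {"dp":[43,0.7,-1.7],"dr":[0,0,0],"hand":0}
    - {"dp":[59,0.7,-1.7],"dr":[0,0,0],"hand":0}
    - {"dp":[75,0.7,-1.7],"dr":[0,0,0],"hand":0}
    - {"dp":[90,0.7,-1.7],"dr":[0,0,0],"hand":0}
    - {"dp":[100,0.7,-1.7],"dr":[0,0,0],"hand":0}
    - {"dp":[106,0.7,-1.7],"dr":[0,0,0],"hand":0}

```text
time_s: 20.9
eef_pos: [488.9, -203.5, 135.4]
tool_rot: [-0.08, 0.703, 0.081, 0.702]
ft_force: [-0.0, -0.4, -2.1]
finger_gap: 0.315
```

Emit:
apply_moves:
  increments:
    - {"dp":[3,0,0],"dr":[0,0,0],"hand":0}
    - {"dp":[6,0,0],"dr":[0,0,0],"hand":0}
    - {"dp":[9,0,0],"dr":[0,0,0],"hand":0}
    - {"dp":[11,0,0],"dr":[0,0,0],"hand":0}
    - {"dp":[12,0,0],"dr":[0,0,0],"hand":0}
    - {"dp":[12,0,0],"dr":[0,0,0],"hand":0}

```text
time_s: 21.4
eef_pos: [490.1, -203.9, 125.8]
tool_rot: [-0.081, 0.702, 0.081, 0.703]
ft_force: [0.2, 0.6, 1.3]
finger_gap: 0.311
```

Emit:
apply_moves:
  increments:
    - {"dp":[0.5,0,0],"dr":[0,0,0],"hand":0}
    - {"dp":[0.5,0,0],"dr":[0,0,0],"hand":0}
    - {"dp":[0.5,0,0],"dr":[0,0,0],"hand":0}
    - {"dp":[0.5,0,0],"dr":[0,0,0],"hand":0}
    - {"dp":[0.5,0,0],"dr":[0,0,0],"hand":0}
  squeeze: 5

```text
time_s: 21.82
eef_pos: [490.2, -203.3, 125.4]
tool_rot: [-0.081, 0.702, 0.081, 0.703]
ft_force: [-0.5, 1.4, 6.0]
finger_gap: 0.472
```

Emit:
apply_moves:
  increments:
    - {"dp":[0,0,0],"dr":[0,0,0],"hand":0.5}
    - {"dp":[0,0,0],"dr":[0,0,0],"hand":0.55}
    - {"dp":[0,0,0],"dr":[0,0,0],"hand":0.65}
    - {"dp":[0,0,0],"dr":[0,0,0],"hand":0.8}
    - {"dp":[0,0,0],"dr":[0,0,0],"hand":1}
    - {"dp":[0,0,0],"dr":[0,0,0],"hand":1}
    - {"dp":[0,0,0],"dr":[0,0,0],"hand":1}
    - {"dp":[0,0,0],"dr":[0,0,0],"hand":1}

```text
time_s: 22.48
eef_pos: [489.7, -203.8, 124.7]
tool_rot: [-0.081, 0.703, 0.081, 0.702]
ft_force: [0.1, 0.6, -0.3]
finger_gap: 0.932
```

Run:
```python
from h import *
plan(491.4,-204,290,103.1)
x=cam("wrist"); im,d,K,D,M=x
o=arm.get_obs();p0=np.array(o["eef_pos"]);P=cloud(d,K,D,M)
T=R.from_quat(o["tool_rot"]).inv().apply((P-p0).reshape(-1,3)).reshape(P.shape)
t=T[(abs(T[...,1])<30)&(abs(T[...,2]-1.5)<15)&(T[...,0]<-15)&(T[...,0]>-50)]; print("head",np.percentile(t,[2,10,50,98],axis=0).round(1).tolist())
```

```text
tcp [ 489.7 -203.8  124.7] xaxis [-0. -0. -1.] jaw yaw 103.1 az -22.6 q7 2.13 F [ 0.1  0.6 -0.3] t 22.4833 gap 86.7
dp [-165.3   -0.6    1.6] dr [ 0. -0.  0.] target yaw 103.1 rel q7 change -0.1
head [[-27.5, -18.8, -8.5], [-27.0, -14.1, -8.0], [-25.6, 1.5, -2.9], [-15.3, 21.5, 7.1]]
```

Emit:
apply_moves:
  increments:
    - {"dp":[-5,0,0],"dr":[0,0,0],"hand":1}
    - {"dp":[-15,0,0],"dr":[0,0,0],"hand":1}
    - {"dp":[-30,0,0],"dr":[0,0,0],"hand":1}
    - {"dp":[-50,0,0],"dr":[0,0,0],"hand":1}
    - {"dp":[-75,0,0],"dr":[0,0,0],"hand":1}
    - {"dp":[-100,0,0],"dr":[0,0,0],"hand":1}
    - {"dp":[-125,0,0],"dr":[0,0,0],"hand":1}
    - {"dp":[-150,0,0],"dr":[0,0,0],"hand":1}
    - {"dp":[-165,0,0],"dr":[0,0,0],"hand":1}
    - {"dp":[-165,0,0],"dr":[0,0,0],"hand":1}

```text
time_s: 23.37
eef_pos: [491.6, -204.5, 294.4]
tool_rot: [-0.082, 0.7, 0.079, 0.705]
ft_force: [-0.3, -0.1, -0.2]
finger_gap: 1.004
```

Emit:
apply_moves:
  increments:
    - {"dp":[0,0,0],"dr":[0,0,0],"hand":1}
    - {"dp":[0,0,0],"dr":[0,0,0],"hand":1}
    - {"dp":[0,0,0],"dr":[0,0,0],"hand":1}
    - {"dp":[0,0,0],"dr":[0,0,0],"hand":1}

```text
time_s: 23.7
eef_pos: [489.1, -203.5, 288.4]
tool_rot: [-0.08, 0.703, 0.081, 0.702]
ft_force: [0.0, -0.2, -1.0]
finger_gap: 0.998
```

Run:
```python
from h import *
plan(491.4,-204,290,103.1)
x=cam("wrist"); im,d,K,D,M=x; P=cloud(d,K,D,M)
for n,z0,z1 in(("head",138,162),("stand",62,82)):
    m=(P[...,2]>z0)&(P[...,2]<z1)&(abs(P[...,0]-492)<40)&(abs(P[...,1]+203)<40)
    p=P[m]; r=cv2.minAreaRect(p[:,:2].astype(np.float32)); print(n,len(p),np.round(r[0],1),np.round(r[1],1),r[2],p[:,2].mean().round(1))
for n in("wrist","top"):
    if n=="top": im,d,K,D,M=cam("top"); P=cloud(d,K,D,M)
    q=P[(np.hypot(P[...,0]-542,P[...,1]+4)<25)&(P[...,2]>30)&(P[...,2]<70)]
    if len(q): print(n,"holder",np.median(q[(q[:,2]<44),2]).round(1),"plug",(q[:,2]>47).sum(),np.median(q[q[:,2]>47],0).round(1))
a=np.load("top0.npz"); df=np.abs(a["im"].astype(int)-im).max(2)
for nm,(x0,x1,y0,y1) in dict(teapot=(155,250,115,185),cups=(310,415,100,175),other=(375,430,292,345)).items(): print(nm,(df[y0:y1,x0:x1]>40).sum())
```

```text
tcp [ 489.1 -203.5  288.4] xaxis [-0.003  0.001 -1.   ] jaw yaw 103.1 az -22.6 q7 2.14 F [ 0.  -0.2 -1. ] t 23.7 gap 92.8
dp [-1.6 -1.   2.2] dr [ 0.  -0.1 -0.1] target yaw 103.1 rel q7 change -0.1
head 1016 [ 490.4 -202. ] [19.7 43.8] 12.91512393951416 148.7
stand 550 [ 491.2 -203.5] [32.8 56. ] 12.886076927185059 71.9
wrist holder 38.8 plug 168 [541.7  -5.1  52.8]
top holder 38.0 plug 68 [542.2  -3.9  52.1]
teapot 0
cups 0
other 724
```

Run:
```python
from h import *
im,d,K,D,M=cam("wrist"); P=cloud(d,K,D,M)
q=P[(np.hypot(P[...,0]-406,P[...,1]+184)<45)&(P[...,2]>165)&(P[...,2]<195)]; r=cv2.minAreaRect(q[:,:2].astype(np.float32)) if len(q) else None; print(len(q),r)
print(arm.close_job())
```

```text
2408 ((404.833740234375, -184.27296447753906), (56.80038070678711, 26.173654556274414), 34.36564636230469)
the job is handed in; nothing more can be done
None
```

The plug is fully home in the bowl's socket, the tongs are back in their stand, and the job is handed in at about 24 s of the 64 s allowed.

I used the smaller tongs, the ones in the stand with the depth rod. They closed on the plug in the box with a 16 N grip, which leaves roughly 8 N on the plug by the stated spring force. I pressed the plug down to about 15 N net of the tongs' weight and opened the tongs before lifting away.

**Last checks:**
- **Plug:** its top stands 14 mm above the holder in both the wrist and top cameras. That equals the head height, so the shoulder lies on the holder, and the holder is back at its rest height.
- **Tongs:** they stand upright and open in the stand. The head height is within 0.2 mm of the start, and they sit about 2 mm sideways within the well.
- **Other things:** the teapot and cups look unchanged in the top picture. That picture could not check the larger look-alike tongs because the arm hid them. The wrist camera found them within about 1 mm and 2° of their first position.

One oddity: the tongs slid about 5 mm along the fingers during handling. I measured this with the camera and allowed for it.

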